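Set up a label unwinder for the next reel

ROBOT

A 7-joint arm with a two-finger parallel gripper is mounted at the origin on the work surface. World frame = base frame: x ahead of the robot, y to its left, z up, the work surface at z = 0. Lengths are in m, angles in rad, forces in N, time in s.
With the tool pointing down it reaches from about 0.425 to 1.025 m from the base axis. Payload 9.4 kg.
Tool frame: the origin (TCP) lies on the centre line of the jaws, within the pads' length; the fingertips stand 22 mm ahead of it and the grasp point (between the pads) lies 3 mm ahead of it; y points along the fingers, z is the direction in which the jaws open and shut, and the axes are right-handed (so a half turn about y gives the same grasp; the last joint's range is limited). The gripper opens to 93 mm and grips with 3 to 60 N. Pads are 15 mm wide; open, the fingers measure 128 mm over their backs; the gripper's body (75 mm by 188 mm) begins 65 mm behind the grasp point.
Start: joints at [-1.216, 0.599, -0.003, 1.599, 0.002, 0.943, -0.08], TCP at [0.303, 0.658, 0.201] pointing down, gripper open.
Joint ranges: [-2.57, 2.57], [-0.35, 1.97], [-1.29, 1.29], [0.11, 2.56], [-1.05, 4.19], [0.11, 1.86], [-2.63, 2.63]. Speed limits (rad/s): [2.22, 2.22, 3.01, 3.01, 3.14, 3.14, 3.14].

INTERFACE

Orientations are given as a unit quaternion [w, x, y, z].
In Python, from plant import sense, imaging, manip gives the robot as it stands. The module is installed in compiled form; this text tells all that it offers.
- The arm moves only by the tool carry_out, never from a script. Its argument "targets" is one flat list of numbers, 5 for each row, row after row: the shift along the tool's x, y, z in mm, then the turn about the tool's y in rad, then the closure, from 0 (fully open) to 1 (shut). In form: [dx, dy, dz, turn, jaw, dx, dy, dz, turn, jaw, ...]. A call has 1 to 20 rows; each row shifts and turns the commanded pose from where the row before left it, along the tool's axes as they then stand; what a row does not reach is not made up. A row lasts 1/12 s, in which the tool goes at most 41.7 mm and 7.16 degrees, less where a joint would pass 70% of its speed; a pose out of reach is approached as far as the arm can. A call is refused whole if a number of a shift passes 41.7 or a number of a turn 0.125, either way. A call with a gripper value outside its range is refused whole. The fingers move at their own pace and stop on an object; "squeeze" is the grip in N (left out, the last holds). Time passes only in rows, so rows that do not move let the fingers close. It gives the time, the measured TCP pose, the force and the opening at its end, in the units of the state.
- sense(): the state, without advancing time (a new reading comes with each control period).
- imaging.grab_frame(name): name is "side" or "top" or "wrist"; returns (picture, depth): 480x640x3 uint8, red, green, blue; 480x640 float32, m along the optical axis (not along the pixel's ray), 0 where there is no reading.
- imaging.calibration(name): a dict with "camera_matrix" (3x3 intrinsics, pixels), "world_to_cam" (4x4, takes a point from world to camera coordinates). Camera axes: x right, y down, z forward; pixel columns grow to the right and rows downward; lengths in m; the calibration is good to about 2 mm. A picture is of the moment at which its call begins: read the wrist's pose just before it. calibration takes no time and is no camera call; for the wrist camera it gives the pose at the moment of the call.
- manip.close_job(): hands the job in, once; it reports no verdict.
The state is a dict: "time_s": time; "q": joint angles; "joint_velocities": joint speeds; "joint_torque": joint torques, N m; "tcp_pos": TCP position; "ee_rot": TCP orientation; "wrist_force": force on the tool from outside, world axes, zero at the start; "ft_torque": the same for the moment, N m; "grip_width": finger opening in m.
Only numpy, scipy, OpenCV 4.12 (cv2) and the standard library are available. Lean on these libraries where they do the work, as an engineer would, in place of code of your own. Each camera call takes 0.05 s, during which the arm holds its last target.

TASK

Set the label unwinder up for the next reel: spin the knurled collar up its threaded spindle, then lower the wide aluminium reel plate, hub upwards, over the spindle, turn it until its hole finds the thin upright pin, and bring it right down onto the collar without letting it drop. It must lie flat there with the upper face of its disc level with the ledge of the guide roller, to within 2 mm; let go of it, leave the guide as it is clamped, and do not push the other things on the bench about.

Things in the scene. Friction and masses are not known exactly. Their poses are not given: they have to be found in the camera images.
- collar_top (a point): Centre of the top face of the knurled steel collar on the unwinder's threaded spindle; z up. The collar is a cylinder 46 mm across and 18 mm high (mid-height 9 mm below this point). It climbs 12 mm for each full turn counter-clockwise seen from above and stays where it is left; turning it takes about 0.1 N m. Its top face can stand 52 to 74 mm above the bench.
- collar (a joint): Turn of the collar in rad, growing counter-clockwise seen from above; 0 = lowest (top face 52 mm above the bench), 1.91 mm of climb for each rad, upper stop at 11.5.
- spindle_tip (a point): Centre of the top end of the fixed threaded spindle, 86 mm above the bench, 16 mm across, top 6 mm tapered to 8 mm. Its +x points to the guide post, 130 mm away. The 8 mm pin, top 78 mm above the bench (top 2.5 mm tapered to 4 mm), stands on a locked arm 56 mm from this axis, anywhere within 0.45 rad of the -x side: its angle is not given, look or feel for it. The 12 mm foot plate is fixed.
- guide_ledge (a point): Centre of the ledge of the web guide: the upper face of the flange (48 mm across, 4 mm thick) at the foot of the guide roller (22 mm across, 30 mm high above the flange). The guide, at the other end of the foot plate, is clamped at some height on a 12 mm post whose top is 112 mm above the bench; the ledge is 69 to 75 mm above the bench.
- plate_hub (a point): Grip point on the axis of the loose aluminium reel plate, 30 mm above its underside. The plate (0.42 kg) is a disc 140 mm across, 8 mm thick, with a hub 38 mm across whose top is 50 mm above the underside. A 18 mm bore for the spindle runs right through; z is its axis, towards the hub, +x points to the pin hole. It lies hub up on the bench at the start.
- plate_face (a point): Point on the reel plate's axis at the level of the upper face of its disc (8 mm above its underside); same axes as plate_hub.
- plate_hole (a point): Centre of the plate's only pin hole, 56 mm from its axis, at the upper face of the disc; the hole is 11 mm wide and goes through. Same axes as plate_hub.
- tape_roll: Bystander: roll of brown packing tape lying flat, 104 mm in diameter, 48 mm high; origin at the centre of its underside.
- label_reel: Bystander: reel of white labels lying flat, 100 mm in diameter, 38 mm high; origin at the centre of its underside.
- plain_plate: Bystander: small plain aluminium plate without hub or pin hole, 84 mm in diameter, 6 mm thick; origin at the centre of its underside.
- box_cutter: Bystander: grey box cutter lying along its x, 155 by 26 by 21 mm; origin at the centre of its underside.
- small_carton: Bystander: taped carton, 130 by 90 by 60 mm; origin at the centre of its underside.
- marker: Bystander: black marker pen lying along its x, 135 mm long, 17 mm thick; origin at the centre of its underside.
- tape_gun: Bystander: hand tape dispenser, about 235 mm along its x, 60 mm wide, 90 mm high; origin under the tape roll's axle.
- reel_plate: The same reel plate; origin at the centre of its underside.

How it is judged:
At the end, for the whole second after the job is handed in: The reel plate rests on the collar (gap under 1.5 mm), hub up, level within 0.03 rad, centred on the spindle within 3 mm and at rest, which takes the pin in its hole; the upper face of its disc is within 2 mm of the height of the guide ledge (z of plate_face in the frame of guide_ledge between -0.002 and 0.002 m and z of plate_face in the frame of collar_top between 0.0065 and 0.0095 m and horizontal distance between plate_face and spindle_tip below 0.003 m and angle between plate_hub's own z axis and vertical below 0.03 rad and linear speed of reel_plate below 0.01 m/s); the robot touches nothing.
It fails at once if the guide is shifted on its post by more than 2 mm (distance of guide_ledge from where it was at the start of the episode above 0.002 m).
It fails at once if a bystander is pushed more than 30 mm (distance of any of tape_roll, label_reel, plain_plate, box_cutter, small_carton, marker, tape_gun from where it was at the start of the episode above 0.03 m).
It fails at once if the plate is dropped: it moves faster than 0.3 m/s while it is on the spindle (horizontal distance between plate_face and spindle_tip below 0.012 m and height (world z) of plate_face below 0.094 m and linear speed of reel_plate above 0.3 m/s).
It also fails if it takes over 72 s, if anything falls off the work surface, if the arm or the gripper's body presses on something with over 40 N, if the wrist force passes 120 N, or if a joint passes its speed limit or range.

## Working session

There is one attempt and no reset: what is moved stays moved. The work goes in short steps, Python scripts to look and compute and a tool call to move; the robot and the scene stay as the last step left them, time stands still between calls to the robot, and variables do not carry over. Pictures are saved under pics/ and viewed, and the job is handed in when it is done.

Besides the shell and the picture viewer there is one more tool, called after ">>>" as name(argument=value, ...) on one line, values as JSON. carry_out: Moves the arm, as the interface text tells. Its arguments: {"type":"object","properties":{"targets":{"type":"array","items":{"type":"number"}},"squeeze":{"type":"number"}},"required":["targets"]}

```bash
ls; mkdir -p pics; python3 - <<'E'
from plant import sense, imaging, manip
import cv2
s=sense();print(s)
import numpy as np
for n in ["side","top","wrist"]:
    p,d=imaging.grab_frame(n)
    cv2.imwrite(f"pics/{n}0.png",p[:,:,::-1]); np.save(f"pics/{n}0.npy",d)
    c=imaging.calibration(n); print(n,c); np.savez(f"pics/{n}0c.npz",**c)
E
```

```text
pics
{'time_s': 0.0, 'q': array([-1.21567502,  0.60009312, -0.00251291,  1.60010611,  0.00183112,
        0.9429132 , -0.07976623]), 'joint_velocities': array([ 0.00133716, -0.00029439, -0.00102999,  0.00064464,  0.00043947,
        0.00087735, -0.00152478]), 'joint_torque': array([ 1.56208727e-03, -7.65050840e+01,  1.49827145e+00, -2.52351469e+01,
       -5.23203495e-02,  1.69726397e-02,  1.36966764e-04]), 'tcp_pos': array([0.30326372, 0.65796942, 0.19999205]), 'ee_rot': array([-0.69016073,  0.69122976, -0.15151026,  0.15140751]), 'wrist_force': array([0.00828579, 0.37778622, 0.24803124]), 'ft_torque': array([-0.05378606,  0.01396542,  0.01328868]), 'grip_width': 0.09280156301423508}
side {'camera_matrix': array([[560.53301053,   0.        , 321.67653966],
       [  0.        , 560.53301053, 239.77035169],
       [  0.        ,   0.        ,   1.        ]]), 'world_to_cam': array([[ 0.94801185, -0.31810311,  0.00916203, -0.51679652],
       [-0.22364025, -0.68642321, -0.69195969,  0.16955191],
       [ 0.22640356,  0.65393699, -0.72187799,  1.51705189],
       [ 0.        ,  0.     
[... 309 characters left out ...]
 0.01601303, -0.1912307 ,  0.56022748],
       [ 0.19135106,  0.00634143, -0.98150118,  1.35229418],
       [ 0.        ,  0.        ,  0.        ,  1.        ]])}
wrist {'camera_matrix': array([[375.70846028,   0.        , 322.02313023],
       [  0.        , 375.70846028, 243.01790242],
       [  0.        ,   0.        ,   1.        ]]), 'world_to_cam': array([[ 4.17657247e-01,  9.08604583e-01, -3.67637302e-04,
        -7.25463657e-01],
       [ 8.67020634e-01, -3.98421328e-01,  2.99225109e-01,
        -3.62345600e-02],
       [ 2.71730831e-01, -1.25292284e-01, -9.54182477e-01,
         3.91069894e-01],
       [ 0.00000000e+00,  0.00000000e+00,  0.00000000e+00,
         1.00000000e+00]])}
```

View pics/top0.png

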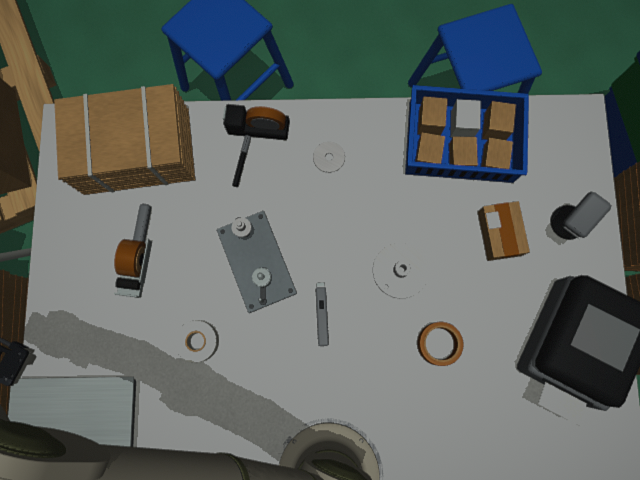

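View pics/side0.png

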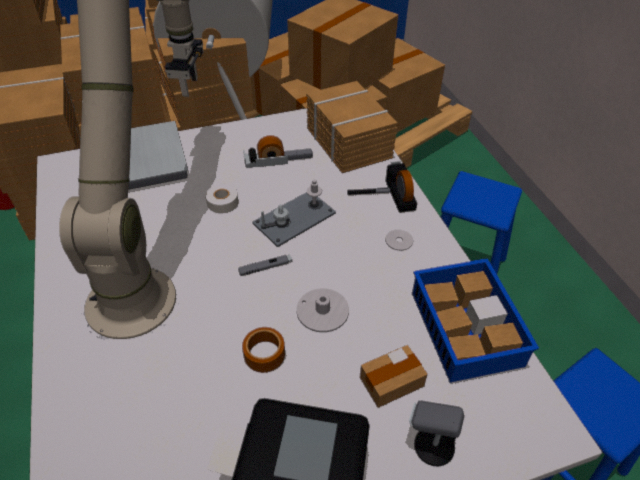

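View pics/wrist0.png

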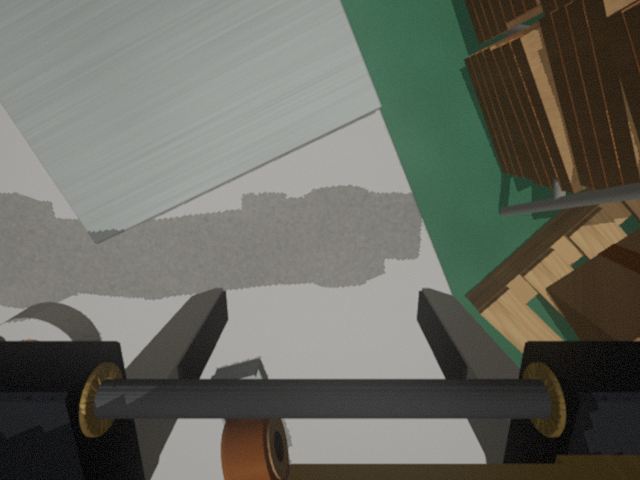

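The top view shows the unwinder at about (258,260), with the spindle and collar near (261,277) and the guide near (241,227). The reel plate is near (400,269). I'll enlarge these.

```bash
cat > h.py <<'E'
import numpy as np, cv2
from plant import sense, imaging, manip
from scipy.spatial.transform import Rotation as R
def ray_at_z(c,u,v,z):
    K=c["camera_matrix"];T=c["world_to_cam"]
    Rm=T[:3,:3];t=T[:3,3];o=-Rm.T@t
    d=Rm.T@np.linalg.inv(K)@np.array([u,v,1.]);return o+d*(z-o[2])/d[2]
def proj(c,p):
    q=c["world_to_cam"]@np.append(p,1);q=c["camera_matrix"]@q[:3];return q[:2]/q[2]
def pt(c,d,u,v):
    K=c["camera_matrix"];T=c["world_to_cam"];z=d[int(v),int(u)]
    return T[:3,:3].T@(np.linalg.inv(K)@np.array([u,v,1.])*z-T[:3,3])
def cloud(c,d):
    K=c["camera_matrix"];T=c["world_to_cam"];v,u=np.mgrid[:480,:640]
    P=np.stack([(u-K[0,2])/K[0,0]*d,(v-K[1,2])/K[1,1]*d,d],-1)
    return (P-T[:3,3])@T[:3,:3]
def save(n,p,d,c,tag): 
    cv2.imwrite(f"pics/{n}{tag}.png",p[:,:,::-1]); np.save(f"pics/{n}{tag}.npy",d); np.savez(f"pics/{n}{tag}c.npz",**c)
def crop(f,o,x0,y0,x1,y1,s):
    im=cv2.imread(f)[y0:y1,x0:x1];cv2.imwrite(o,cv2.resize(im,None,fx=s,fy=s,interpolation=cv2.INTER_CUBIC))
def load(n,tag): return dict(np.load(f"pics/{n}{tag}c.npz")),np.load(f"pics/{n}{tag}.npy")
E
python3 - <<'E'
from h import *
crop("pics/top0.png","pics/ct1.png",210,200,310,320,5)
crop("pics/top0.png","pics/ct2.png",360,230,440,310,6)
crop("pics/side0.png","pics/cs1.png",240,170,350,250,7)
E
```

```text
(no output)
```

View pics/ct1.png

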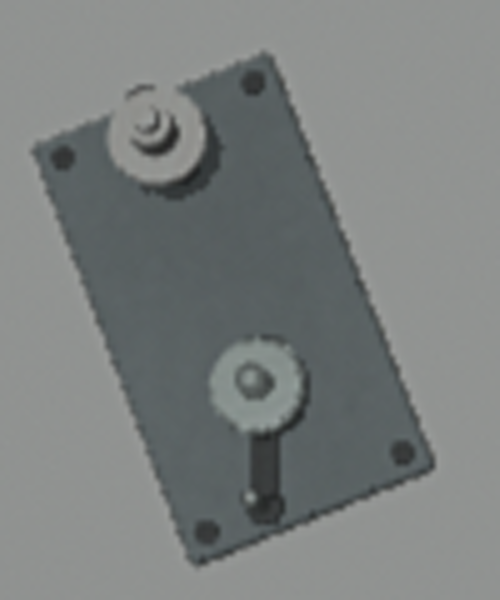

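View pics/ct2.png

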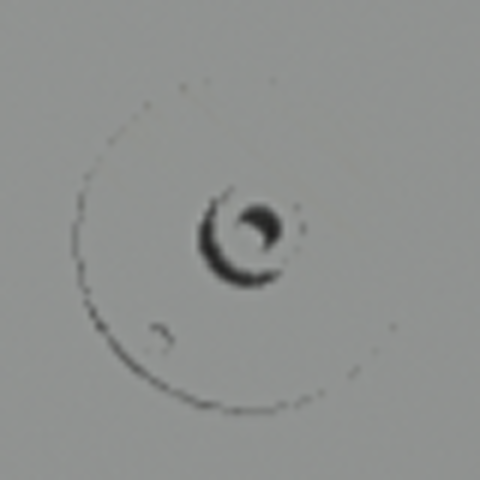

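View pics/cs1.png

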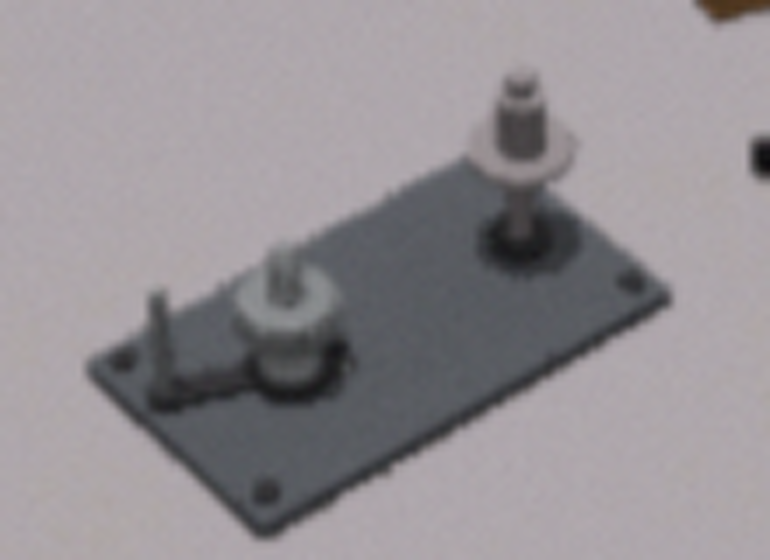

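```bash
python3 - <<'E'
from h import *
np.set_printoptions(precision=4,suppress=True)
c,d=load("top","0");cs,ds=load("side","0")
tip=ray_at_z(c,260.5,275.6,.086);pin=ray_at_z(c,260,299.2,.078);post=ray_at_z(c,239.8,223.4,.112)
print("top tip",tip,"pin",pin,"post",post, np.hypot(*(pin-tip)[:2]),np.hypot(*(post-tip)[:2]))
tip=ray_at_z(cs,240+284/7,170+248/7,.086);pin=ray_at_z(cs,240+158/7,170+293/7,.078);post=ray_at_z(cs,240+522/7,170+72/7,.112)
print("side tip",tip,"pin",pin,"post",post, np.hypot(*(pin-tip)[:2]),np.hypot(*(post-tip)[:2]))
hub=ray_at_z(c,403,268.3,.05);disc=ray_at_z(c,360+248/6,230+246/6,.008);hole=ray_at_z(c,386.7,286.2,.008)
print("hub",hub,disc,"hole",hole,np.hypot(*(hole-hub)[:2]),np.hypot(*(hole-disc)[:2]))
for (n,C,D) in (("top",c,d),("side",cs,ds)):
    P=cloud(C,D)
    ok=D>0
    # plate disc: points z~.008 near
    def sel(cx,cy,r,z0,z1):
        m=ok&(np.hypot(P[...,0]-cx,P[...,1]-cy)<r)&(P[...,2]>z0)&(P[...,2]<z1);return P[m]
    for nm,a in (("disc",(hub[0],hub[1],.09,.0045,.013)),("hubtop",(hub[0],hub[1],.04,.045,.056)),("ledge",(post[0],post[1],.04,.06,.085)),("collar",(tip[0],tip[1],.035,.045,.08)),("rollertop",(post[0],post[1],.04,.09,.108)),("bench",(hub[0],hub[1],.15,-.004,.003))):
        q=sel(*a); print(n,nm,len(q),q.mean(0),np.median(q,0),q.std(0))
E
```

```text
top tip [0.4628 0.1518 0.086 ] pin [0.4078 0.1535 0.078 ] post [0.5842 0.1984 0.112 ] 0.05499267989972999 0.13004072318243826
side tip [0.4681 0.1563 0.086 ] pin [0.4121 0.1542 0.078 ] post [0.5902 0.2053 0.112 ] 0.056070705599112716 0.1315423746450749
hub [ 0.4798 -0.1902  0.05  ] [ 0.4788 -0.1914  0.008 ] hole [ 0.4413 -0.1535  0.008 ] 0.053188846540665385 0.05329108261117722
top disc 1928 [ 0.4809 -0.1885  0.0082] [ 0.4796 -0.1877  0.0081] [0.0381 0.038  0.0022]
top hubtop 150 [ 0.4817 -0.1888  0.0502] [ 0.4808 -0.1889  0.0504] [0.0107 0.0104 0.0027]
top ledge 221 [0.5835 0.2005 0.0714] [0.5808 0.1987 0.0711] [0.0135 0.0132 0.0035]
top collar 255 [0.4632 0.1536 0.058 ] [0.4625 0.1519 0.0576] [0.0119 0.012  0.0052]
top rollertop 55 [0.5833 0.2008 0.1007] [0.5823 0.1998 0.1005] [0.006  0.0063 0.0041]
top bench 6546 [ 0.4766 -0.1903 -0.0003] [ 0.4732 -0.1898 -0.0002] [0.0822 0.082  0.0019]
side disc 1497 [ 0.4797 -0.1954  0.0092] [ 0.4749 -0.1993  0.0095] [0.0418 0.0416 0.0024]
side hubtop 122 [ 0.4828 -0.1903  0.0516] [ 0.4821 -0.191   0.0516] [0.0103 0.011  0.0026]
side ledge 107 [0.585  0.1972 0.0753] [0.5833 0.1949 0.0748] [0.0128 0.0113 0.0035]
side collar 167 [0.4642 0.148  0.06  ] [0.4628 0.147  0.0598] [0.0123 0.0108 0.0071]
side rollertop 41 [0.5851 0.1966 0.1003] [0.5844 0.1958 0.1   ] [0.0065 0.0048 0.0053]
side bench 3211 [ 0.475  -0.2026  0.0009] [ 0.4655 -0.2129  0.0011] [0.0812 0.0827 0.0015]
```

```bash
cat >> h.py <<'E'
def go(p,yaw_turn=0,s=None):
    """world goal of grasp point -> tool-frame shift mm (from measured pose)"""
    s=s or sense();q=s["ee_rot"];Rm=R.from_quat([q[1],q[2],q[3],q[0]]).as_matrix()
    g=s["tcp_pos"]+Rm[:,1]*.003
    return Rm.T@(np.array(p)-g)*1000
def st():
    s=sense();q=s["ee_rot"];Rm=R.from_quat([q[1],q[2],q[3],q[0]]).as_matrix()
    print("t",round(s["time_s"],2),"grasp",s["tcp_pos"]+Rm[:,1]*.003,"z-ax",Rm[:,2],"y-ax",Rm[:,1],"q",s["q"],"F",s["wrist_force"],"T",s["ft_torque"],"w",s["grip_width"])
np.set_printoptions(precision=4,suppress=True)
E
python3 - <<'E'
from h import *
st()
s=sense();q=s["ee_rot"];Rm=R.from_quat([q[1],q[2],q[3],q[0]]).as_matrix();print(Rm)
T=imaging.calibration("wrist")["world_to_cam"];o=-T[:3,:3].T@T[:3,3]
print("cam pos in tool",Rm.T@(o-s["tcp_pos"]),"cam axes in tool (rows)",T[:3,:3]@Rm)
print(go([.463,.152,.17]))
E
```

```text
t 0.15 grasp [0.3033 0.6581 0.1971] z-ax [ 0.4185  0.9082 -0.0012] y-ax [-0.0004 -0.0012 -1.    ] q [-1.2157  0.6    -0.0025  1.6     0.0018  0.9429 -0.0798] F [ 0.0644 -0.1377 -0.3619] T [ 0.0119  0.042  -0.0361] w 0.09293539156901943
[[ 0.9082 -0.0004  0.4185]
 [-0.4185 -0.0012  0.9082]
 [ 0.0001 -1.     -0.0012]]
cam pos in tool [-0.0831 -0.1836  0.0007] cam axes in tool (rows) [[-0.0009 -0.0009  1.    ]
 [ 0.9542 -0.2991  0.0006]
 [ 0.2991  0.9542  0.0011]]
[ 356.8659   27.6576 -392.754 ]
```

>>> carry_out(targets=[28.5, 3.1, -26.1, 0, 0.38, 28.5, 3.1, -26.1, 0, 0.38, 28.5, 3.1, -26.1, 0, 0.38, 28.5, 3.1, -26.1, 0, 0.38, 28.5, 3.1, -26.1, 0, 0.38, 28.5, 3.1, -26.1, 0, 0.38, 28.5, 3.1, -26.1, 0, 0.38, 28.5, 3.1, -26.1, 0, 0.38, 28.5, 3.1, -26.1, 0, 0.38, 28.5, 3.1, -26.1, 0, 0.38, 28.5, 3.1, -26.1, 0, 0.38, 28.5, 3.1, -26.1, 0, 0.38, 28.5, 3.1, -26.1, 0, 0.38, 28.5, 3.1, -26.1, 0, 0.38, 28.5, 3.1, -26.1, 0, 0.38, 0, 0, 0, 0, 0.38, 0, 0, 0, 0, 0.38])

```text
time_s: 1.57
tcp_pos: [0.5284, 0.1213, 0.1541]
ee_rot: [-0.69, 0.691, -0.153, 0.153]
wrist_force: [-0.2, -0.6, -1.1]
grip_width: 0.0576
```

```bash
python3 - <<'E'
from h import *
st()
c=imaging.calibration("wrist");p,d=imaging.grab_frame("wrist");save("wrist",p,d,c,"1")
E
```

```text
t 1.57 grasp [0.5284 0.1213 0.1511] z-ax [ 0.4232  0.906  -0.0008] y-ax [-0.0003 -0.0008 -1.    ] q [-0.323   0.4439 -0.0107  2.0645  0.0088  0.6338  0.794 ] F [-0.1541 -0.5553 -1.0648] T [ 0.0054 -0.0442  0.0248] w 0.05763489920968391
```

View pics/wrist1.png

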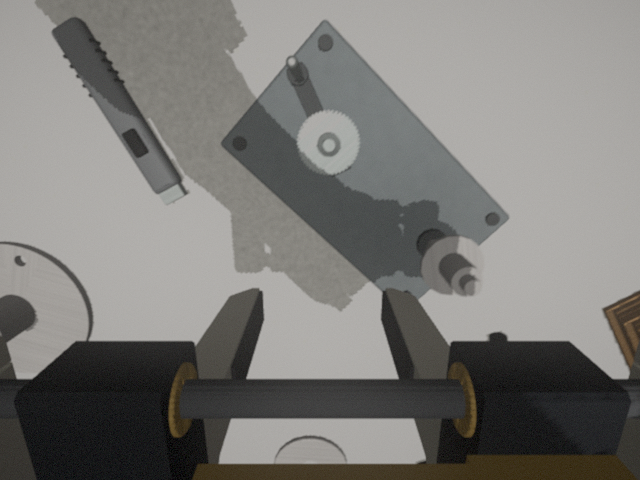

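Wrist view: collar and spindle at about (329,144), pin top (293,62), guide ledge (452,264). I'll enlarge it for exact values.

```bash
python3 - <<'E'
from h import *
crop("pics/wrist1.png","pics/w1a.png",270,40,390,190,5)
crop("pics/wrist1.png","pics/w1b.png",400,210,510,310,6)
c,d=load("wrist","1")
P=cloud(c,d);ok=d>0
tip=ray_at_z(c,329.5,145.2,.086);pin=ray_at_z(c,292.5,61.5,.078)
print(tip,pin,np.hypot(*(tip-pin)[:2]),np.arctan2(*(pin-tip)[1::-1]))
def sel(b,z0,z1):
    m=ok.copy();m[:]=False;m[b[1]:b[3],b[0]:b[2]]=True
    m&=ok&(P[...,2]>z0)&(P[...,2]<z1);return P[m]
for nm,b,z0,z1 in (("collar",(290,100,370,185),.045,.08),("ledge",(415,230,490,300),.06,.085),("rollertop",(440,250,490,300),.09,.11),("foot",(240,20,500,290),.005,.02),("bench",(0,0,640,280),-.006,.005)):
    q=sel(b,z0,z1);print(nm,len(q),np.median(q,0),q.mean(0),q.std(0))
E
```

```text
[0.4667 0.1564 0.086 ] [0.4109 0.1566 0.078 ] 0.05576962157270276 3.138948395445557
collar 2693 [0.4654 0.1559 0.0576] [0.4662 0.1558 0.0577] [0.0119 0.0119 0.0029]
ledge 2098 [0.5794 0.1989 0.0715] [0.5816 0.2015 0.0721] [0.0108 0.0134 0.0028]
rollertop 767 [0.5823 0.2006 0.1011] [0.5832 0.2017 0.1003] [0.0049 0.006  0.0042]
foot 33321 [0.5044 0.1773 0.0119] [0.5016 0.1744 0.0121] [0.0591 0.0428 0.0014]
bench 130621 [ 0.4569  0.1218 -0.0002] [ 0.4609  0.1518 -0.0001] [0.0961 0.165  0.0008]
```

View pics/w1a.png

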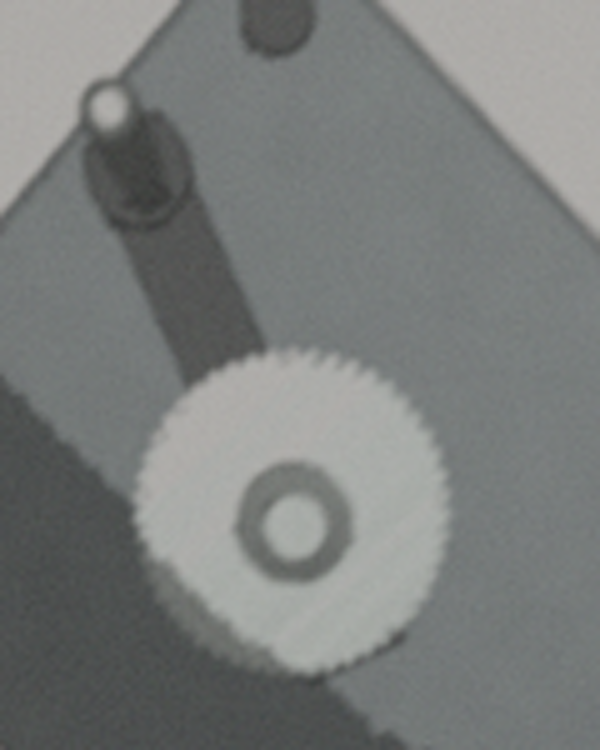

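View pics/w1b.png

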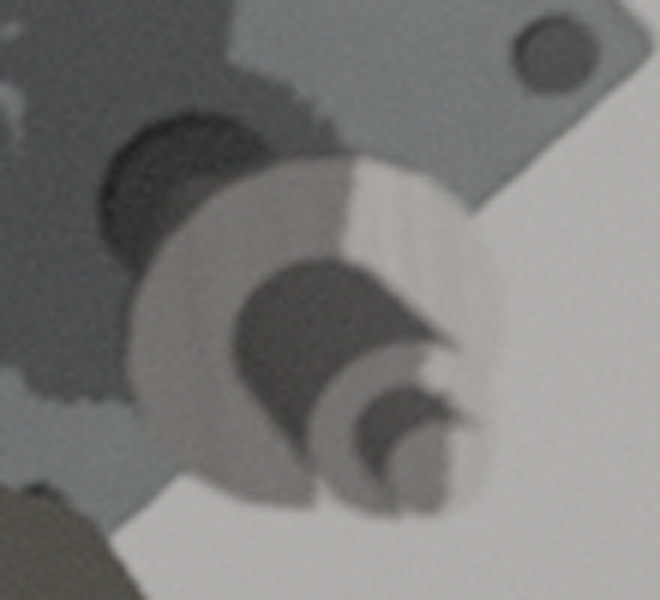

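```bash
python3 - <<'E'
from h import *
c,d=load("wrist","1");P=cloud(c,d)
tip=ray_at_z(c,329.0,145.0,.086);pin=ray_at_z(c,291.8,61.6,.078)
print(tip,pin,np.hypot(*(tip-pin)[:2]),np.arctan2(*(pin-tip)[1::-1])%6.283)
def ring(m): q=P[m&(d>0)];return len(q),np.median(q,0),q.std(0)
v,u=np.mgrid[:480,:640]
# collar face ring: centre (329,144) r 15..26
r=np.hypot(u-328.7,v-142.7);print("collar",ring((r>14)&(r<28)))
# ledge lit parts: centre (452.5,265.5) r30, exclude roller
r=np.hypot(u-452.3,v-265.3);
m=(r<27)&((u<436)|(v<248));print("ledge",ring(m))
m=(u>440)&(u<462)&(v>236)&(v<250)&(r<27);print("ledge2",ring(m))
m=(u<436)&(r<27);print("ledge3",ring(m))
m=(u>300)&(u<380)&(v>200)&(v<250);print("foot",ring(m))
for n in("top","side"):
  C,D=load(n,"0");Q=cloud(C,D)
  for nm,x,y in(("collar",.4645,.154),("ledge",.585,.2018)):
    rr=np.hypot(Q[...,0]-x,Q[...,1]-y); m=(D>0)&(rr>.012 if nm=="collar" else rr>.0145)&(rr<.021)
    q=Q[m];z=q[:,2];z0=.058 if nm=="collar" else .0715;k=abs(z-z0)<.008;print(n,nm,k.sum(),np.median(z[k]))
E
```

```text
[0.4665 0.1562 0.086 ] [0.4108 0.1562 0.078 ] 0.05565277749072951 3.1420433267704073
collar (1838, array([0.4664, 0.1565, 0.0577]), array([0.011 , 0.0112, 0.0021]))
ledge (550, array([0.5739, 0.1948, 0.0715]), array([0.0077, 0.0112, 0.0007]))
ledge2 (219, array([0.5705, 0.2087, 0.0714]), array([0.0029, 0.0041, 0.0007]))
ledge3 (298, array([0.5799, 0.1891, 0.0715]), array([0.0075, 0.0033, 0.0007]))
foot (3861, array([0.5381, 0.1359, 0.0118]), array([0.0148, 0.0197, 0.0042]))
top collar 161 0.05806651870512441
top ledge 108 0.07101555147024478
side collar 79 0.060095793343051304
side ledge 38 0.07439942521877511
```

>>> carry_out(targets=[-35.5, 15.5, 2.7, 0, 0.38, -35.5, 15.5, 2.7, 0, 0.38, 0, 0, 0, 0.125, 0.38, 0, 0, 0, 0.125, 0.38, 0, 0, 0, 0.125, 0.38, 0, 0, 0, 0.125, 0.38, 0, 0, 0, 0.125, 0.38, 0, 0, 0, 0.125, 0.38, 0, 0, 0, 0.125, 0.38, 0, 0, 0, 0.125, 0.38, 0, 0, 0, 0.125, 0.38, 0, 0, 0, 0.125, 0.38, 0, 0, 0, 0.125, 0.38, 0, 0, 0, 0.125, 0.38, 0, 0, 0, 0.125, 0.38, 0, 0, 0, 0.125, 0.38, 0, 0, 0, 0.125, 0.38, 0, 0, 0, 0.125, 0.38, 0, 0, 0, 0.125, 0.38, 0, 0, 0, 0.125, 0.38])

```text
time_s: 3.28
tcp_pos: [0.4648, 0.1609, 0.1233]
ee_rot: [0.16, -0.16, 0.689, -0.688]
wrist_force: [0.4, -0.6, -0.4]
grip_width: 0.0576
```

```bash
python3 - <<'E'
from h import *
st();print(go([.4665,.1562,.053]))
c=imaging.calibration("wrist");p,d=imaging.grab_frame("wrist");save("wrist",p,d,c,"2")
E
```

```text
t 3.28 grasp [0.4648 0.1609 0.1203] z-ax [ 0.4415 -0.8973 -0.001 ] y-ax [-0.0003  0.0009 -1.    ] q [-0.9023  0.5219  0.6581  2.2266 -0.6007  0.5718 -0.9027] F [ 0.3539 -0.6304 -0.4273] T [ 0.0025  0.1263 -0.0137] w 0.057611031616586296
[ 0.5793 67.3044  5.0321]
```

View pics/wrist2.png

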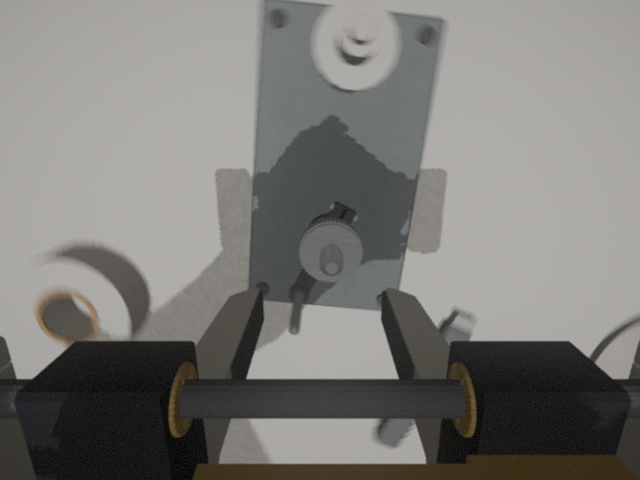

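>>> carry_out(targets=[0.6, 0, 5, 0, 0.38, 0, 22, 0, 0, 0.38, 0, 22, 0, 0, 0.38, 0, 23, 0, 0, 0.38, 0, 0, 0, 0, 0.38, 0, 0, 0, 0, 0.38])

```text
time_s: 3.83
tcp_pos: [0.4667, 0.1538, 0.0561]
ee_rot: [0.161, -0.163, 0.688, -0.688]
wrist_force: [0.8, -0.4, 0.1]
grip_width: 0.0575
```

```bash
python3 - <<'E'
from h import *
st();print(go([.4665,.1562,.053]))
E
```

```text
t 3.83 grasp [0.4666 0.1538 0.0531] z-ax [ 0.4465 -0.8948 -0.0008] y-ax [-0.0021 -0.0002 -1.    ] q [-0.7639  0.6176  0.4876  2.2681 -0.7391  0.4154 -0.7682] F [ 0.755  -0.4282  0.1495] T [-0.0487  0.1436 -0.055 ] w 0.05748425621041987
[-0.937   0.0535 -2.2089]
```

>>> carry_out(targets=[-1, 0, -2, 0, 0.38, 0, 0, 0, 0, 0.6, 0, 0, 0, 0, 0.6, 0, 0, 0, 0, 0.6, 0, 0, 0, 0, 0.6], squeeze=25)

```text
time_s: 4.25
tcp_pos: [0.4675, 0.1564, 0.0569]
ee_rot: [0.162, -0.161, 0.689, -0.688]
wrist_force: [-0.2, 0.1, -0.5]
grip_width: 0.0385
```

```bash
python3 - <<'E'
from h import *
st();print(go([.4665,.1562,.053]))
E
```

```text
t 4.25 grasp [0.4675 0.1564 0.0539] z-ax [ 0.4445 -0.8958 -0.    ] y-ax [ 0.0009  0.0005 -1.    ] q [-0.7706  0.617   0.4907  2.2665 -0.7411  0.4159 -0.7731] F [-0.2428  0.1346 -0.5305] T [-0.0209  0.1319 -0.0178] w 0.03847672213210326
[ 1.0018  0.8975 -0.2637]
```

```bash
python3 - <<'E'
from h import *
for n in("wrist","top","side"):
  c=imaging.calibration(n);p,d=imaging.grab_frame(n);save(n,p,d,c,"3")
crop("pics/top3.png","pics/t3.png",190,180,330,330,4)
crop("pics/side3.png","pics/s3.png",220,120,360,260,4)
st()
E
```

```text
t 4.4 grasp [0.4674 0.1562 0.0536] z-ax [ 0.444 -0.896  0.   ] y-ax [ 0.0003  0.0002 -1.    ] q [-0.77    0.6176  0.4903  2.2667 -0.7413  0.4157 -0.7732] F [-0.2955 -0.2962  0.1358] T [-0.0219  0.1266  0.0052] w 0.03702131294283328
```

View pics/wrist3.png

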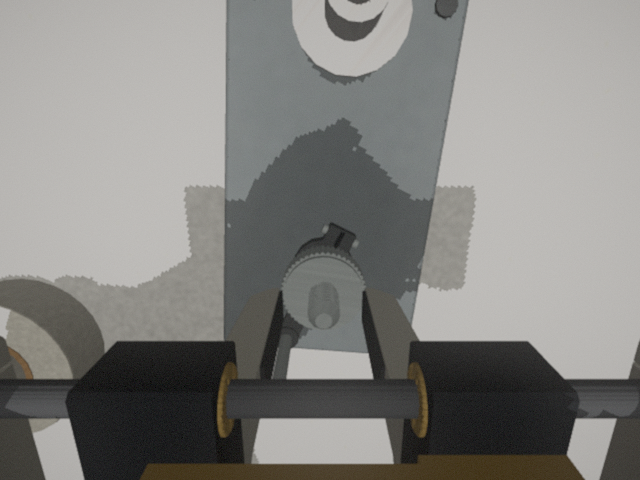

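View pics/s3.png

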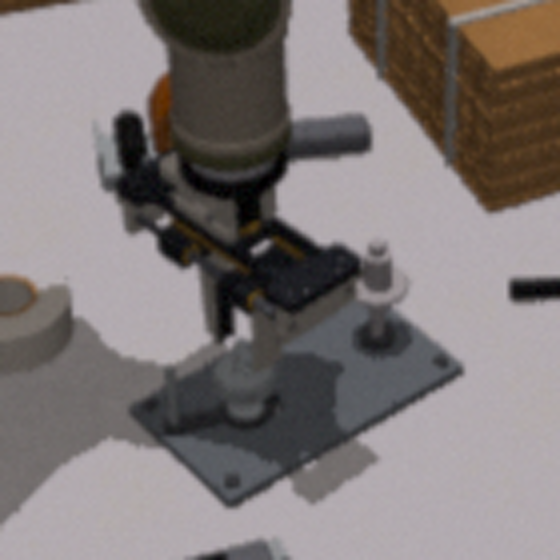

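View pics/t3.png

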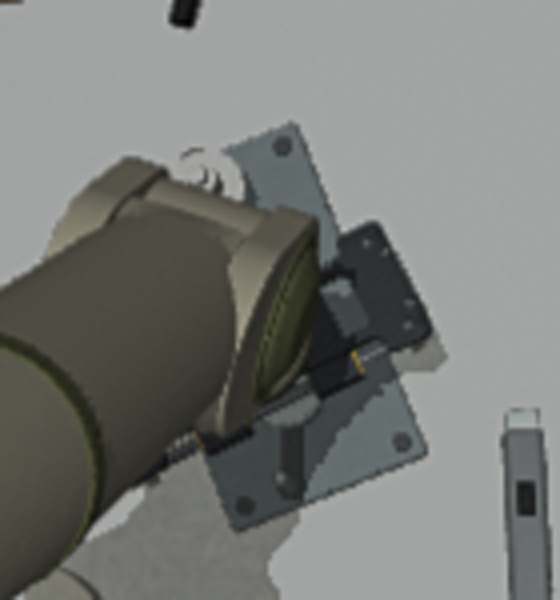

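```bash
python3 - <<'E'
from h import *
c,d=load("wrist","3");print(ray_at_z(c,323,319,.086),ray_at_z(c,323,287,.0577))
print("proj grasp",proj(c,[.4674,.1562,.0537]),"spindle est",proj(c,[.4665,.1562,.086]),c["world_to_cam"])
P=cloud(c,d)
for u,v in((323,265),(300,285),(345,285),(323,319),(340,150),(240,300),(268,300)): print(u,v,d[v,u],P[v,u])
st()
E
```

```text
[0.4675 0.1558 0.086 ] [0.4706 0.1573 0.0577]
proj grasp [322.2135 289.6232] spindle est [321.3674 320.3693] [[ 0.4452 -0.8954 -0.0001 -0.0681]
 [-0.8551 -0.4252  0.2968  0.4754]
 [-0.2658 -0.132  -0.955   0.3997]
 [ 0.      0.      0.      1.    ]]
323 265 0.19539402 [0.4816 0.1628 0.0574]
300 285 0.19912621 [0.4659 0.1686 0.057 ]
345 285 0.19832985 [0.4768 0.1474 0.0577]
323 319 0.17419478 [0.4668 0.1555 0.0847]
340 150 0.2229289 [0.5357 0.1784 0.0113]
240 300 0.25054282 [0.4196 0.1936 0.0126]
268 300 0.16824338 [0.4657 0.1825 0.0875]
t 4.4 grasp [0.4674 0.1562 0.0536] z-ax [ 0.444 -0.896  0.   ] y-ax [ 0.0003  0.0002 -1.    ] q [-0.77    0.6176  0.4903  2.2667 -0.7413  0.4157 -0.7732] F [-0.2955 -0.2962  0.1358] T [-0.0219  0.1266  0.0052] w 0.03702131294283328
```

```bash
python3 - <<'E'
from h import *
crop("pics/wrist3.png","pics/w3a.png",220,240,430,390,3.8) if False else None
im=cv2.imread("pics/wrist3.png")[240:390,220:430];cv2.imwrite("pics/w3a.png",cv2.resize(im,None,fx=3.8,fy=3.8,interpolation=cv2.INTER_CUBIC))
c,d=load("wrist","3");P=cloud(c,d)
s=sense();q=s["ee_rot"];Rm=R.from_quat([q[1],q[2],q[3],q[0]]).as_matrix()
L=(P-s["tcp_pos"])@Rm
for v in (290,295,300,305,310,320,330):
  print(v,[(u,[int(x) for x in L[v,u]*1000]) for u in range(250,290,4)])
# expected tips
for z in(.0185,-.0185,.023,.036): print(z,proj(c,s["tcp_pos"]+Rm@np.array([-.0075,.022,z])),proj(c,s["tcp_pos"]+Rm@np.array([0,.0,z])))
E
```

```text
290 [(250, [19, 44, -47]), (254, [18, 43, -45]), (258, [19, 45, -42]), (262, [19, 45, -39]), (266, [19, 45, -37]), (270, [-10, -20, -24]), (274, [-9, -19, -23]), (278, [-9, -18, -21]), (282, [0, 0, -21]), (286, [-1, -1, -19])]
295 [(250, [23, 45, -48]), (254, [-10, -25, -31]), (258, [-10, -26, -29]), (262, [-10, -25, -27]), (266, [-10, -26, -25]), (270, [-10, -26, -23]), (274, [-9, -24, -22]), (278, [-9, -24, -20]), (282, [-7, -20, -19]), (286, [1, 0, -19])]
300 [(250, [-10, -31, -32]), (254, [-10, -31, -30]), (258, [-10, -32, -28]), (262, [-9, -30, -27]), (266, [-10, -30, -25]), (270, [-10, -30, -23]), (274, [-10, -31, -21]), (278, [-8, -28, -20]), (282, [-5, -22, -19]), (286, [4, 0, -19])]
305 [(250, [-10, -36, -31]), (254, [-9, -35, -29]), (258, [-10, -35, -28]), (262, [-9, -35, -26]), (266, [-10, -36, -24]), (270, [-10, -35, -22]), (274, [-9, -34, -21]), (278, [-8, -32, -19]), (282, [-3, -22, -19]), (286, [7, 0, -19])]
310 [(250, [-10, -40, -30]), (254, [-10, -41, -28]), (258, [-10, -40, -27]), (262, [-10, -40, -25]), (266, [-10, -41, -23]), (270, [-10, -41, -22]), (274, [-9, -38, -20]), (278, [-9, -38, -19]), (282, [0, -22, -19]), (286, [33, 44, -24])]
320 [(250, [-9, -48, -29]), (254, [-10, -48, -27]), (258, [-9, -48, -25]), (262, [-10, -48, -24]), (266, [-10, -49, -22]), (270, [-10, -48, -21]), (274, [-8, -46, -19]), (278, [-4, -38, -19]), (282, [2, -25, -19]), (286, [38, 38, -23])]
330 [(250, [-9, -56, -27]), (254, [-10, -56, -26]), (258, [-9, -55, -24]), (262, [-10, -57, -22]), (266, [-10, -57, -21]), (270, [-8, -53, -20]), (274, [-7, -52, -19]), (278, [0, -40, -19]), (282, [44, 36, -26]), (286, [44, 36, -23])]
0.0185 [353.855 264.312] [356.8076 291.9312]
-0.0185 [290.5483 264.2315] [287.5809 291.8444]
0.023 [361.5541 264.3218] [365.2266 291.9417]
0.036 [383.7955 264.3501] [389.5477 291.9722]
```

View pics/w3a.png

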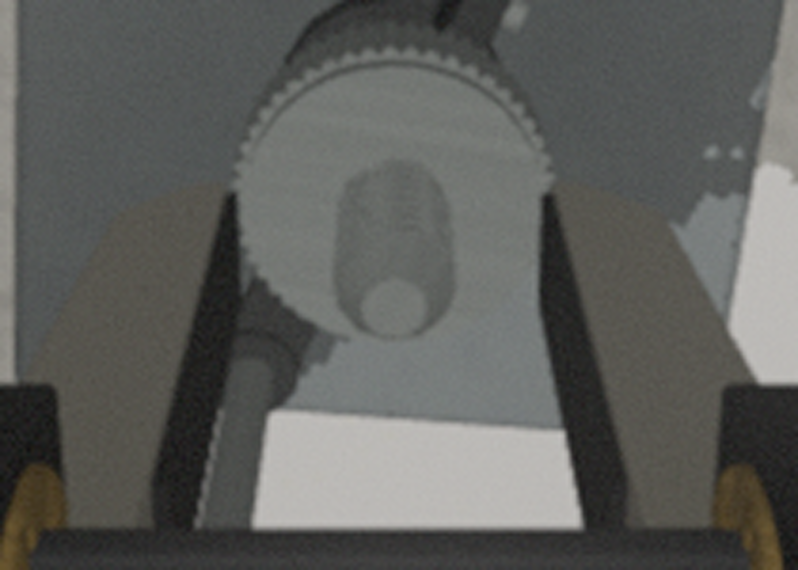

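```bash
python3 - <<'E'
from h import *
for tag in "0123":
  c,d=load("wrist",tag);T=c["world_to_cam"];v,u=np.mgrid[:480,:640]
  K=c["camera_matrix"];Pc=np.stack([(u-K[0,2])/K[0,0]*d,(v-K[1,2])/K[1,1]*d,d],-1)
  A=np.array([[-.0009,-.0009,1],[.9542,-.2991,.0006],[.2991,.9542,.0011]])
  L=(Pc@A+np.array([-.0831,-.1836,.0007]))*1000
  m=(d>0)&(abs(L[...,2])<66)&(L[...,1]<30)&(L[...,0]>-15)&(L[...,0]<15)&(L[...,1]>-60)
  vs,us=np.where(m)
  for side in(-1,1):
    k=L[m][:,2]*side>10
    q=L[m][k];o=np.argsort(-q[:,1])[:400:50];print(tag,side,[(vs[k][i],us[k][i],q[i].astype(int).tolist()) for i in o])
E
```

```text
0 -1 [(np.int64(288), np.int64(219), [-7, -16, -49]), (np.int64(290), np.int64(213), [-8, -19, -51]), (np.int64(319), np.int64(227), [6, -20, -45]), (np.int64(292), np.int64(213), [-8, -22, -50]), (np.int64(293), np.int64(208), [-8, -23, -52]), (np.int64(295), np.int64(198), [-8, -24, -56]), (np.int64(319), np.int64(223), [3, -25, -45]), (np.int64(297), np.int64(208), [-7, -26, -51])]
0 1 [(np.int64(291), np.int64(420), [-6, -16, 48]), (np.int64(291), np.int64(423), [-7, -19, 49]), (np.int64(317), np.int64(419), [5, -20, 47]), (np.int64(292), np.int64(431), [-8, -22, 52]), (np.int64(308), np.int64(421), [0, -23, 47]), (np.int64(294), np.int64(427), [-8, -24, 49]), (np.int64(295), np.int64(428), [-8, -25, 49]), (np.int64(296), np.int64(449), [-8, -26, 59])]
1 -1 [(np.int64(288), np.int64(253), [-8, -16, -32]), (np.int64(314), np.int64(263), [4, -19, -27]), (np.int64(291), np.int64(252), [-8, -21, -32]), (np.int64(295), np.int64(258), [-7, -23, -29]), (np.int64(324), np.int64(262), [7, -24, -27]), (np.int64(296), np.int64(239), [-8, -25, -37]), (np.int64(296), np.int64(238), [-8, -27, 
[... 1240 characters left out ...]
7, 15, -17]), (np.int64(272), np.int64(286), [-6, 7, -18]), (np.int64(291), np.int64(283), [2, 3, -20]), (np.int64(273), np.int64(287), [-8, 2, -17]), (np.int64(289), np.int64(282), [0, 1, -20]), (np.int64(284), np.int64(289), [-2, 0, -16]), (np.int64(290), np.int64(291), [0, 0, -15]), (np.int64(302), np.int64(300), [7, 0, -10])]
3 1 [(np.int64(256), np.int64(350), [-13, 14, 16]), (np.int64(273), np.int64(361), [-6, 6, 22]), (np.int64(270), np.int64(356), [-9, 2, 19]), (np.int64(271), np.int64(357), [-9, 2, 19]), (np.int64(263), np.int64(347), [-14, 0, 13]), (np.int64(271), np.int64(343), [-10, 0, 11]), (np.int64(308), np.int64(350), [11, 0, 16]), (np.int64(282), np.int64(348), [-3, 0, 14])]
```

The jaws closed to 37 mm without touching the collar. The depth image puts the visible fingertips 16 mm behind the reported TCP, where the interface text says 22 mm ahead. The tips are therefore at about z = 0.073, above the collar top. I'll use the observed geometry, lower carefully and check.

>>> carry_out(targets=[0, 0, 0, 0, 0.38, 0, 0, 0, 0, 0.38, 0, 0, 0, 0, 0.38, 0, 6, 0, 0, 0.38, 0, 6, 0, 0, 0.38, 0, 6, 0, 0, 0.38, 0, 0, 0, 0, 0.38])

```text
time_s: 4.98
tcp_pos: [0.4668, 0.1558, 0.0371]
ee_rot: [-0.161, 0.162, -0.688, 0.689]
wrist_force: [0.2, -0.8, -0.6]
grip_width: 0.0577
```

```bash
python3 - <<'E'
from h import *
st()
for n in("wrist","side"):
  c=imaging.calibration(n);p,d=imaging.grab_frame(n);save(n,p,d,c,"4")
crop("pics/side4.png","pics/s4.png",220,150,360,260,5)
E
```

```text
t 4.98 grasp [0.4668 0.1558 0.0341] z-ax [ 0.4436 -0.8962 -0.0001] y-ax [-0.0015 -0.0006 -1.    ] q [-0.7317  0.6461  0.4353  2.2749 -0.78    0.3693 -0.7418] F [ 0.2314 -0.7993 -0.5926] T [ 0.0037  0.1665 -0.0049] w 0.05766800202000383
```

View pics/wrist4.png

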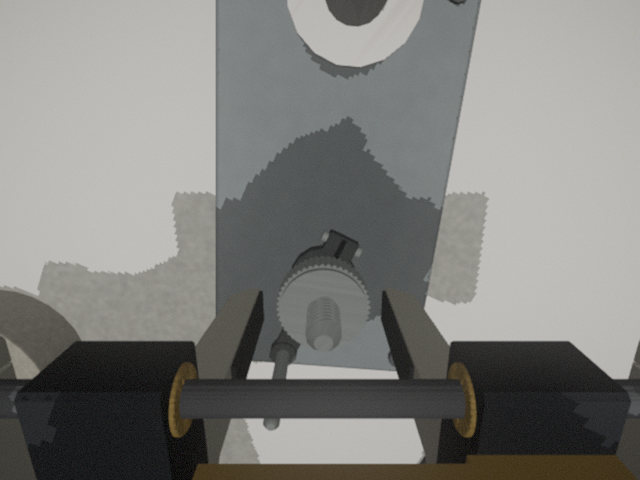

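View pics/s4.png

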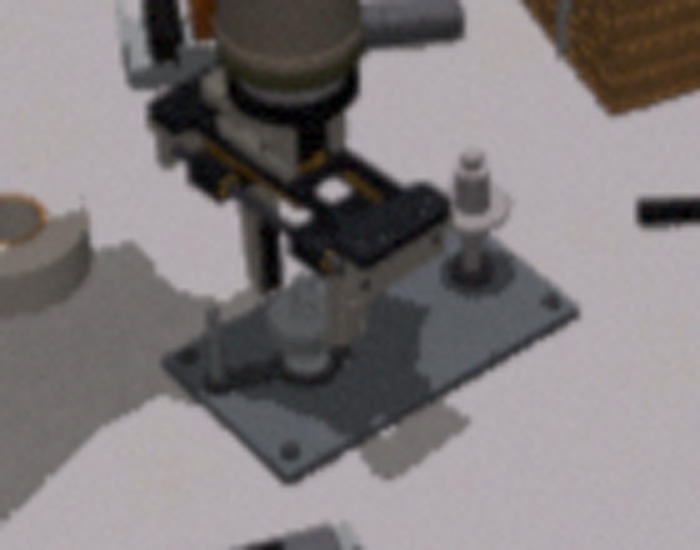

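>>> carry_out(targets=[0, 6, 0, 0, 0.38, 0, 6, 0, 0, 0.38, 0, 0, 0, 0, 0.38, 0, 0, 0, 0, 0.62, 0, 0, 0, 0, 0.62, 0, 0, 0, 0, 0.62, 0, 0, 0, 0, 0.62], squeeze=20)

```text
time_s: 5.67
tcp_pos: [0.4675, 0.1557, 0.0264]
ee_rot: [-0.161, 0.161, -0.688, 0.689]
wrist_force: [-0.0, -1.5, -2.5]
grip_width: 0.0455
```

```bash
python3 - <<'E'
from h import *
st()
c=imaging.calibration("wrist");p,d=imaging.grab_frame("wrist");save("wrist",p,d,c,"5")
E
```

```text
t 5.67 grasp [0.4675 0.1557 0.0234] z-ax [ 0.4435 -0.8963  0.0007] y-ax [ 0.0005 -0.0005 -1.    ] q [-0.7087  0.6615  0.4019  2.2788 -0.8027  0.3397 -0.7232] F [-0.009  -1.4751 -2.4934] T [-0.445   0.0126 -0.0135] w 0.045549626838357796
```

View pics/wrist5.png

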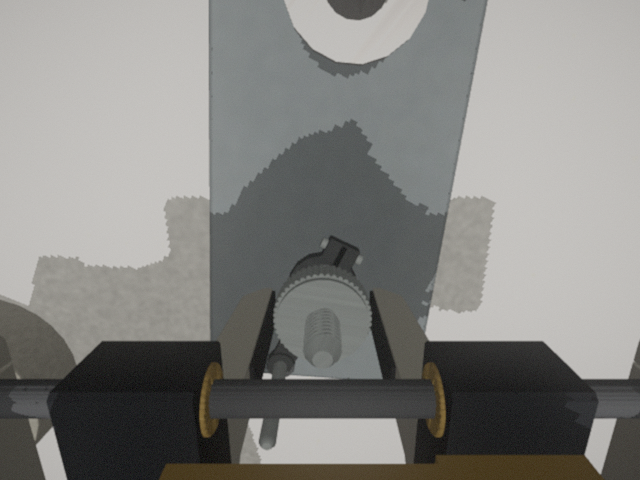

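>>> carry_out(targets=[0, -0.1, 0, -0.06, 0.62, 0, -0.2, 0, -0.12, 0.62, 0, -0.2, 0, -0.12, 0.62, 0, -0.2, 0, -0.12, 0.62, 0, 0, 0, 0, 0.62])

```text
time_s: 6.13
tcp_pos: [0.467, 0.1564, 0.0272]
ee_rot: [0.303, -0.303, 0.639, -0.639]
wrist_force: [-0.9, -0.4, -0.8]
grip_width: 0.0454
```

```bash
python3 - <<'E'
from h import *
st()
E
```

```text
t 6.13 grasp [0.467  0.1564 0.0242] z-ax [ 0.7742 -0.6329 -0.0008] y-ax [-0.0005  0.0007 -1.    ] q [-0.6437  0.6422  0.3016  2.2745 -0.6388  0.3044 -0.4685] F [-0.9216 -0.3798 -0.7671] T [-0.0506  0.3037  0.027 ] w 0.04535317625421764
```

>>> carry_out(targets=[0, -0.2, 0, -0.12, 0.62, 0, -0.23, 0, -0.12, 0.62, 0, -0.23, 0, -0.12, 0.62, 0, -0.23, 0, -0.12, 0.62, 0, -0.23, 0, -0.12, 0.62, 0, -0.23, 0, -0.12, 0.62, 0, -0.23, 0, -0.12, 0.62, 0, -0.23, 0, -0.12, 0.62, 0, -0.23, 0, -0.12, 0.62, 0, -0.23, 0, -0.12, 0.62, 0, 0, 0, 0, 0.62])

```text
time_s: 7.05
tcp_pos: [0.4647, 0.1565, 0.0294]
ee_rot: [-0.61, 0.611, -0.358, 0.355]
wrist_force: [-7.2, 3.5, 6.0]
grip_width: 0.0454
```

```bash
python3 - <<'E'
from h import *
st()
E
```

```text
t 7.05 grasp [0.4647 0.1565 0.0264] z-ax [ 0.871   0.4912 -0.0038] y-ax [-0.0042 -0.0002 -1.    ] q [-0.4788  0.6139  0.0567  2.2647 -0.1288  0.2698  0.2054] F [-7.1748  3.4942  5.9677] T [0.5713 1.5417 0.0267] w 0.04536003956884056
```

>>> carry_out(targets=[1, 0, 1.7, 0, 0.62, 0, -0.2, 0, -0.12, 0.62, 0, -0.23, 0, -0.12, 0.62, 0, -0.23, 0, -0.12, 0.62, 0, -0.23, 0, -0.12, 0.62, 0, -0.23, 0, -0.12, 0.62, 0, -0.23, 0, -0.12, 0.62, 0, 0, 0, 0, 0.62])

```text
time_s: 7.72
tcp_pos: [0.464, 0.1553, 0.0307]
ee_rot: [-0.696, 0.699, -0.121, 0.116]
wrist_force: [-13.5, 2.7, 13.4]
grip_width: 0.0456
```

```bash
python3 - <<'E'
from h import *
st()
E
```

```text
t 7.72 grasp [0.4639 0.1553 0.0277] z-ax [ 0.3305  0.9438 -0.0054] y-ax [-0.0081 -0.0029 -1.    ] q [-0.3746  0.6098 -0.0912  2.2563  0.1798  0.2904  0.6117] F [-13.5389   2.7217  13.358 ] T [0.542  3.2939 0.0214] w 0.045620195550172604
```

>>> carry_out(targets=[-2, -1, -0.7, 0, 0.62, -1.8, 0, -0.6, 0, 0.62, 0, 0, 0, 0, 0.62])

```text
time_s: 7.97
tcp_pos: [0.4639, 0.1554, 0.031]
ee_rot: [-0.696, 0.697, -0.122, 0.12]
wrist_force: [-4.1, -0.5, -11.9]
grip_width: 0.0455
```

```bash
python3 - <<'E'
from h import *
st()
E
```

```text
t 7.97 grasp [0.4639 0.1554 0.028 ] z-ax [ 0.3374  0.9414 -0.0023] y-ax [-0.0026 -0.0015 -1.    ] q [-0.3796  0.608  -0.0858  2.2611  0.1781  0.2815  0.6053] F [ -4.06    -0.4958 -11.9465] T [-0.1012  0.7691  0.0421] w 0.04549751643668335
```

>>> carry_out(targets=[-1, 0.5, -0.3, 0, 0.62, 0, -0.2, 0, -0.12, 0.62, 0, -0.23, 0, -0.12, 0.62, 0, -0.23, 0, -0.12, 0.62, -0.5, -0.23, 0, -0.12, 0.62, -0.5, -0.23, 0, -0.12, 0.62, -0.5, -0.23, 0, -0.12, 0.62, 0, 0, 0, 0, 0.62, 0, 0, 0, 0, 0.62])

```text
time_s: 8.72
tcp_pos: [0.4638, 0.1542, 0.0323]
ee_rot: [-0.694, 0.695, 0.132, -0.132]
wrist_force: [3.2, -4.9, -10.7]
grip_width: 0.0449
```

```bash
python3 - <<'E'
from h import *
st()
E
```

```text
t 8.72 grasp [0.4638 0.1541 0.0293] z-ax [-0.3661  0.9306 -0.0018] y-ax [ 0.0005 -0.0017 -1.    ] q [-0.2646  0.6122 -0.2476  2.2564  0.4696  0.3205  1.0281] F [  3.1949  -4.874  -10.7184] T [-1.34   -0.6602  0.0892] w 0.04487968046542844
```

>>> carry_out(targets=[0, 0, 0, 0, 0.4, 0, 0, 0, 0, 0.38, 0, -5, 0, 0, 0.38, 0, -40, 0, 0, 0.38, 0, -40, 0, 0, 0.38, 20, -25, 0, 0, 0.38, 40, 0, 0, 0, 0.38, 10, 0, 0, 0, 0.38, 0, 0, 0, 0, 0.38, 0, 0, 0, 0, 0.38])

```text
time_s: 9.55
tcp_pos: [0.5275, 0.182, 0.1425]
ee_rot: [0.695, -0.694, -0.133, 0.133]
wrist_force: [-0.5, -0.3, -0.5]
grip_width: 0.0575
```

```bash
python3 - <<'E'
from h import *
st()
c=imaging.calibration("wrist");p,d=imaging.grab_frame("wrist");save("wrist",p,d,c,"6")
E
```

```text
t 9.55 grasp [0.5275 0.182  0.1395] z-ax [-0.3691  0.9294  0.0002] y-ax [-0.0003  0.0001 -1.    ] q [-0.1366  0.5058 -0.421   2.022   0.3211  0.6772  1.1852] F [-0.4719 -0.2514 -0.4578] T [0.0228 0.0025 0.0436] w 0.05745859650719797
```

View pics/wrist6.png

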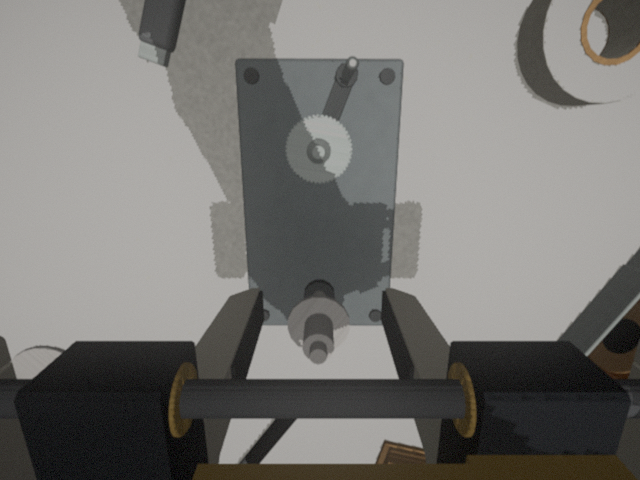

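```bash
python3 - <<'E'
from h import *
crop("pics/wrist6.png","pics/w6a.png",270,40,390,190,5)
crop("pics/wrist6.png","pics/w6b.png",275,275,365,375,6)
c,d=load("wrist","6");P=cloud(c,d)
v,u=np.mgrid[:480,:640]
def ring(m): q=P[m&(d>0)];return len(q),np.median(q,0),q.mean(0)[2],q.std(0)[2]
r=np.hypot(u-319,v-148);print("collar",ring((r>16)&(r<30)))
r=np.hypot(u-318,v-321);m=(r<27)&(r>13)&((u<300)|(u>336));print("ledge",ring(m))
m=(u>270)&(u<370)&(v>215)&(v<270);print("foot",ring(m))
m=(u>540)&(u<600)&(v>150)&(v<250);print("bench",ring(m)); m=(u>60)&(u<160)&(v>150)&(v<250);print("bench",ring(m))
E
```

```text
collar (2000, array([0.465 , 0.1552, 0.0635]), np.float64(0.06357606058653316), np.float64(0.0012706597364428823))
ledge (460, array([0.5837, 0.2013, 0.0715]), np.float64(0.07115325953839965), np.float64(0.0039444518848054345))
foot (5323, array([0.5423, 0.1863, 0.0119]), np.float64(0.011950156105569343), np.float64(0.0006988944343396277))
bench (5819, array([ 0.4282,  0.3773, -0.    ]), np.float64(-4.546971479779891e-05), np.float64(0.000713431157658211))
bench (9758, array([ 0.5777,  0.0019, -0.0001]), np.float64(-0.00012247695035577682), np.float64(0.0007227434460009677))
```

View pics/w6a.png

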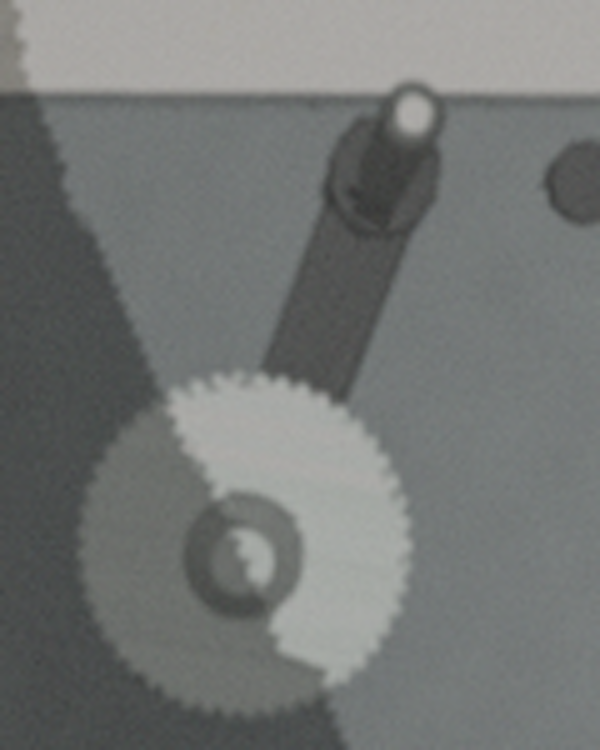

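View pics/w6b.png

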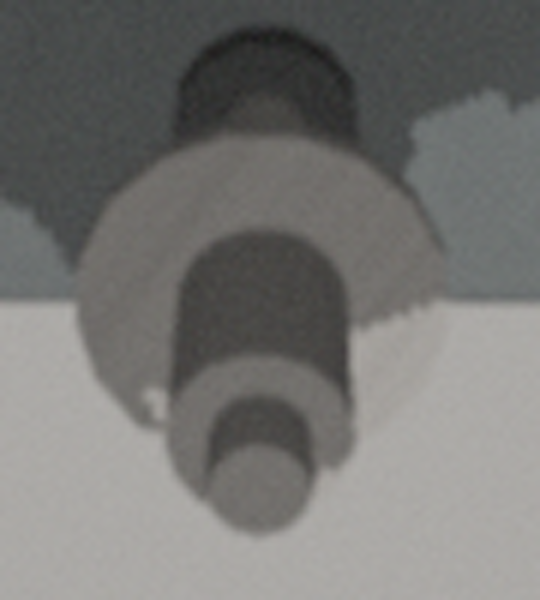

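Collar top measures 63.5 mm and the ledge 71.5 mm, so the 8 mm disc will come level. Next I work out the pin angle and go to the plate.

```bash
python3 - <<'E'
from h import *
c,d=load("wrist","6")
tip=ray_at_z(c,319,151.4,.086);pin=ray_at_z(c,352.6,62.8,.078)
print(tip,pin,np.hypot(*(tip-pin)[:2]),np.arctan2(*(pin-tip)[1::-1])%6.283)
s=sense();q=s["ee_rot"];Rm=R.from_quat([q[1],q[2],q[3],q[0]]).as_matrix()
# view plate with plate axis at tool x=-65
hub=np.array([.481,-.189,0]);goal=hub+Rm[:,0]*.065;goal[2]=.165
print("tcp goal",goal,Rm.T@(goal-s["tcp_pos"])*1000)
E
```

```text
[0.4657 0.1556 0.086 ] [0.4104 0.1555 0.078 ] 0.05522060758654826 3.1444055370181974
tcp goal [ 0.5414 -0.165   0.165 ] [-114.2783  -22.6584 -327.496 ]
```

>>> carry_out(targets=[-11.4, -2.3, -32.7, 0, 0.38, -11.4, -2.3, -32.7, 0, 0.38, -11.4, -2.3, -32.7, 0, 0.38, -11.4, -2.3, -32.7, 0, 0.38, -11.4, -2.3, -32.7, 0, 0.38, -11.4, -2.3, -32.7, 0, 0.38, -11.4, -2.3, -32.7, 0, 0.38, -11.4, -2.3, -32.7, 0, 0.38, -11.4, -2.3, -32.7, 0, 0.38, -11.4, -2.3, -32.7, 0, 0.38, 0, 0, 0, 0, 0.38, 0, 0, 0, 0, 0.38])

```text
time_s: 10.6
tcp_pos: [0.5409, -0.166, 0.165]
ee_rot: [0.695, -0.695, -0.131, 0.132]
wrist_force: [-0.5, 0.1, -0.2]
grip_width: 0.0581
```

```bash
python3 - <<'E'
from h import *
st()
c=imaging.calibration("wrist");p,d=imaging.grab_frame("wrist");save("wrist",p,d,c,"7")
E
```

```text
t 10.6 grasp [ 0.5408 -0.166   0.162 ] z-ax [-0.3655  0.9308  0.0004] y-ax [-0.0017 -0.0002 -1.    ] q [ 0.5094  0.4868 -0.4418  1.9831  0.3028  0.737   1.8308] F [-0.4623  0.0666 -0.1563] T [0.1252 0.0096 0.0899] w 0.05808922543218504
```

View pics/wrist7.png

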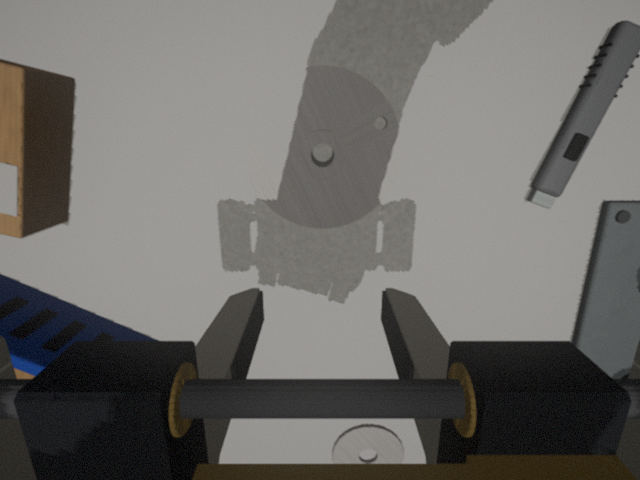

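```bash
python3 - <<'E'
from h import *
im=cv2.imread("pics/wrist7.png")[60:240,260:420]
im=cv2.convertScaleAbs(im,alpha=1.6)
cv2.imwrite("pics/w7a.png",cv2.resize(im,None,fx=3.3,fy=3.3,interpolation=cv2.INTER_CUBIC))
c,d=load("wrist","7");P=cloud(c,d)
m=(d>0)&(P[...,2]>.047)&(P[...,2]<.054)&(np.hypot(P[...,0]-.481,P[...,1]+.189)<.03)
print("hubtop",m.sum(),P[m].mean(0),P[m].max(0),P[m].min(0))
# fit hub top edge: fill holes via min enclosing
pts=P[m][:,:2].astype(np.float32);print(cv2.minEnclosingCircle(pts))
m=(d>0)&(P[...,2]>.0055)&(P[...,2]<.012)&(np.hypot(P[...,0]-.481,P[...,1]+.189)<.085)
print("disc",m.sum(),P[m].mean(0))
E
```

```text
hubtop 1489 [ 0.484  -0.1882  0.0497] [ 0.5033 -0.1691  0.0526] [ 0.4655 -0.2069  0.0471]
((0.4843703508377075, -0.18807744979858398), 0.01908174157142639)
disc 18271 [ 0.481  -0.1897  0.0079]
```

View pics/w7a.png

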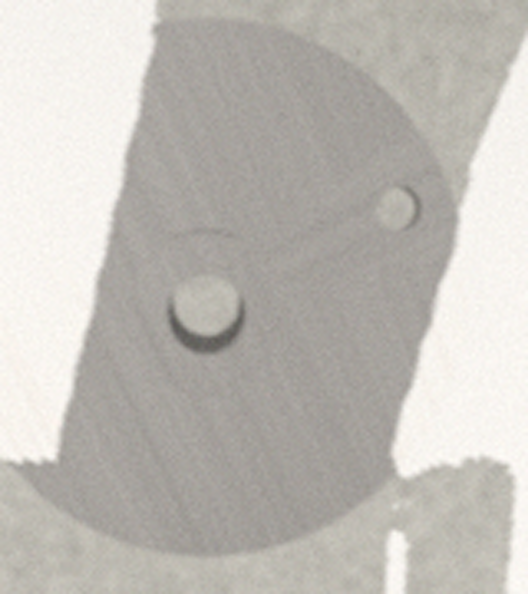

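```bash
python3 - <<'E'
from h import *
c,d=load("wrist","7")
hub=ray_at_z(c,322.4,154.8,.05);hole=ray_at_z(c,380.8,123,.008)
print(hub,hole,np.hypot(*(hole-hub)[:2]),np.arctan2(*(hole-hub)[1::-1])%6.283)
h2=np.array([.4843,-.1881]);print(np.hypot(*(hole[:2]-h2)),np.arctan2(*(hole[:2]-h2)[::-1])%6.283)
s=sense();q=s["ee_rot"];Rm=R.from_quat([q[1],q[2],q[3],q[0]]).as_matrix()
for z in(.10,.065): print(Rm.T@(np.array([.4843,-.1881,z])-s["tcp_pos"])*1000)
E
```

```text
[ 0.484  -0.1878  0.05  ] [ 0.4433 -0.1495  0.008 ] 0.055829259394291696 2.3860205396002674
0.05626353255969441 2.3865833802547067
[-61.6981  65.1374  -1.4353]
[-61.6577 100.1374  -1.4697]
```

>>> carry_out(targets=[-31, 25, -0.7, 0, 0.38, -30.7, 25, -0.7, 0, 0.38, 0, 30, 0, 0, 0.38, 0, 30, 0, 0, 0.38, 0, 25, 0, 0, 0.38, 0, 10, 0, 0, 0.38, 0, 0, 0, 0, 0.38, 0, 0, 0, 0, 0.38])

```text
time_s: 11.32
tcp_pos: [0.4858, -0.1868, 0.0208]
ee_rot: [0.695, -0.694, -0.133, 0.134]
wrist_force: [0.1, 0.9, -0.4]
grip_width: 0.0578
```

```bash
python3 - <<'E'
from h import *
st();s=sense();q=s["ee_rot"];Rm=R.from_quat([q[1],q[2],q[3],q[0]]).as_matrix();print(Rm.T@(np.array([.4843,-.1881,.002])-s["tcp_pos"])*1000)
c=imaging.calibration("wrist");p,d=imaging.grab_frame("wrist");save("wrist",p,d,c,"8")
E
```

```text
t 11.32 grasp [ 0.4858 -0.1868  0.0178] z-ax [-0.3713  0.9285  0.0008] y-ax [-0.0009  0.0005 -1.    ] q [ 0.447   0.6546 -0.2727  2.1885  0.4884  0.3563  1.7178] F [ 0.1318  0.9274 -0.4086] T [0.0625 0.0011 0.0078] w 0.057760583879501164
[-1.8585 18.7682 -0.6184]
```

View pics/wrist8.png

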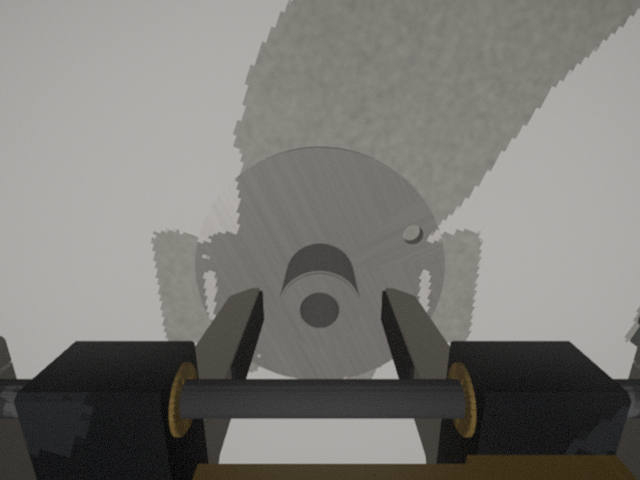

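>>> carry_out(targets=[-1.8, 8, -0.6, 0, 0.38, 0, 6, 0, 0, 0.38, 0, 3, 0, 0, 0.38, 0, 0, 0, 0, 0.38, 0, 0, 0, 0, 0.7, 0, 0, 0, 0, 0.7, 0, 0, 0, 0, 0.7, 0, 0, 0, 0, 0.7, 0, 0, 0, 0, 0.7], squeeze=30)

```text
time_s: 12.12
tcp_pos: [0.4844, -0.1895, 0.0037]
ee_rot: [-0.694, 0.695, 0.133, -0.133]
wrist_force: [-0.8, 0.9, 1.2]
grip_width: 0.0374
```

```bash
python3 - <<'E'
from h import *
st()
E
```

```text
t 12.12 grasp [ 0.4844 -0.1895  0.0007] z-ax [-0.3693  0.9293 -0.0001] y-ax [ 0.0003 -0.     -1.    ] q [ 0.4296  0.6826 -0.2405  2.1982  0.5103  0.3125  1.7011] F [-0.784   0.8501  1.2372] T [0.1905 0.0653 0.0321] w 0.03740211632808313
```

>>> carry_out(targets=[0, -5, 0, 0, 0.7, 0, -20, 0, 0, 0.7, 0, -30, 0, 0, 0.7, 0, -30, 0, 0, 0.7, 0, -20, 0, 0, 0.7, 0, -7, 0, 0, 0.7, 3, 0, 9, 0, 0.7, 7, 0, 21, 0, 0.7])

```text
time_s: 12.78
tcp_pos: [0.482, -0.16, 0.1149]
ee_rot: [-0.694, 0.695, 0.131, -0.131]
wrist_force: [0.1, 0.4, -4.4]
grip_width: 0.0376
```

```bash
python3 - <<'E'
from h import *
st();s=sense();q=s["ee_rot"];Rm=R.from_quat([q[1],q[2],q[3],q[0]]).as_matrix();print(Rm.T@(np.array([.4656,.1553,.115])-s["tcp_pos"])*1000)
E
```

```text
t 12.78 grasp [ 0.482  -0.16    0.1119] z-ax [-0.3648  0.9311 -0.0011] y-ax [-0.0001 -0.0012 -1.    ] q [ 0.504   0.4964 -0.4108  2.1541  0.3702  0.5575  1.7643] F [ 0.1314  0.4393 -4.3813] T [ 0.152  -0.0752 -0.053 ] w 0.03758987891124412
[ 99.762   -0.4551 299.5804]
```

>>> carry_out(targets=[9.9, 0, 29.9, 0, 0.7, 9.9, 0, 29.9, 0, 0.7, 9.9, 0, 29.9, 0, 0.7, 9.9, 0, 29.9, 0, 0.7, 9.9, 0, 29.9, 0, 0.7, 9.9, 0, 29.9, 0, 0.7, 9.9, 0, 29.9, 0, 0.7, 9.9, 0, 29.9, 0, 0.7, 9.9, 0, 29.9, 0, 0.7, 5, 0, 15, 0, 0.7, 2, 0, 7, -0.05, 0.7, 0, 0, 0, -0.1, 0.7, 0, 0, 0, -0.12, 0.7, 0, 0, 0, -0.12, 0.7, 0, 0, 0, -0.12, 0.7, 0, 0, 0, -0.12, 0.7, 0, 0, 0, -0.1, 0.7, 0, 0, 0, -0.02, 0.7, 0, 0, 0, 0, 0.7])

```text
time_s: 14.37
tcp_pos: [0.4636, 0.1472, 0.1145]
ee_rot: [0.598, -0.597, -0.377, 0.378]
wrist_force: [-0.7, -0.6, -3.2]
grip_width: 0.0375
```

```bash
python3 - <<'E'
from h import *
st();s=sense();q=s["ee_rot"];Rm=R.from_quat([q[1],q[2],q[3],q[0]]).as_matrix();print(Rm.T@(np.array([.4656,.1553,.115])-s["tcp_pos"])*1000, np.arctan2(Rm[1,2],Rm[0,2]))
for n in("wrist","top"):
  c=imaging.calibration(n);p,d=imaging.grab_frame(n);save(n,p,d,c,"9")
E
```

```text
t 14.37 grasp [0.4636 0.1472 0.1115] z-ax [-0.9033  0.4291  0.0016] y-ax [-0.002  -0.0005 -1.    ] q [ 0.0047  0.5089 -0.5942  2.1908  0.5177  0.5824  1.7252] F [-0.7158 -0.5859 -3.18  ] T [0.0695 0.0208 0.0271] w 0.03745271799380543
[ 8.1768 -0.4958  1.7037] 2.698149211842088
```

View pics/wrist9.png

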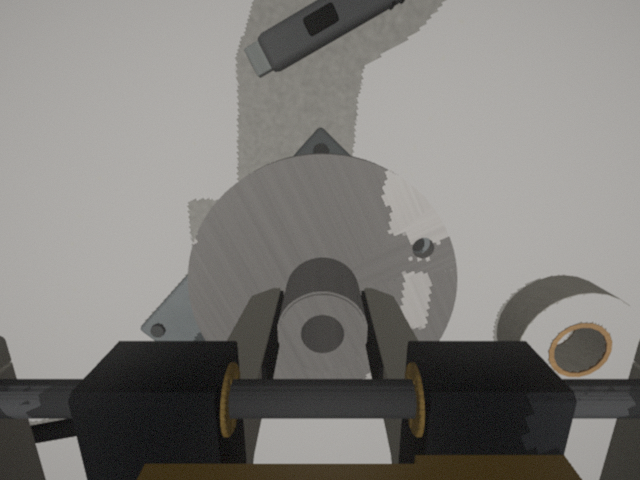

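```bash
python3 - <<'E'
from h import *
im=cv2.imread("pics/wrist9.png")[220:370,270:460];cv2.imwrite("pics/w9a.png",cv2.resize(im,None,fx=4,fy=4,interpolation=cv2.INTER_CUBIC))
c,d=load("wrist","9");P=cloud(c,d)
m=(d>0);v,u=np.mgrid[:480,:640]
k=m&(abs(P[...,2]-.1608)<.004)&(abs(v-320)<40)&(abs(u-322)<45);print("hubtop",k.sum(),P[k].mean(0))
k=m&(v>165)&(v<240)&(u>280)&(u<380);print("disc z",np.median(P[k][:,2]))
A=np.c_[P[k][:,:2],np.ones(k.sum())];print("plane",np.linalg.lstsq(A,P[k][:,2],rcond=None)[0])
E
```

```text
hubtop 4327 [0.4625 0.1436 0.1604]
disc z 0.11874567362271413
plane [-0.0017  0.0003  0.1194]
```

View pics/w9a.png

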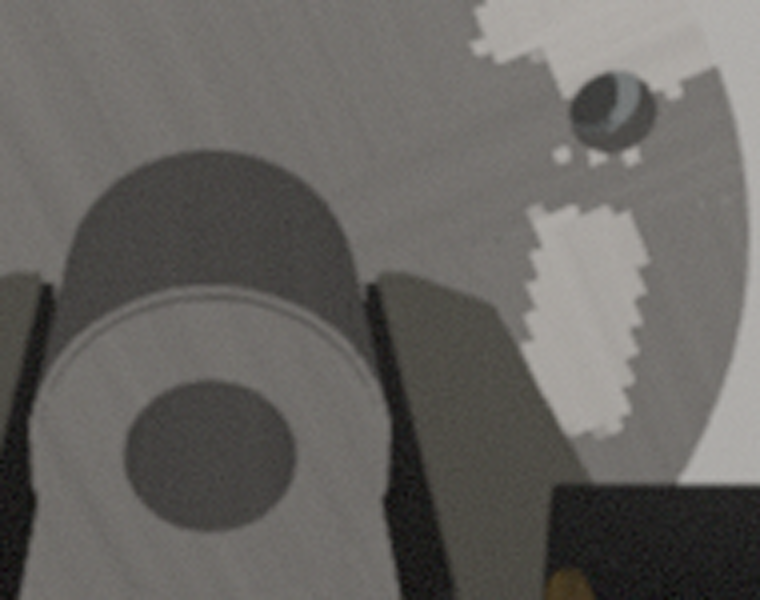

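```bash
python3 - <<'E'
from h import *
c,d=load("wrist","9");s=sense()
hub=ray_at_z(c,322.75,334,.1605);hole=ray_at_z(c,423.25,247.75,.1187)
print(hub,hole,np.hypot(*(hole-hub)[:2]),np.arctan2(*(hole-hub)[1::-1])%6.283)
q=s["ee_rot"];Rm=R.from_quat([q[1],q[2],q[3],q[0]]).as_matrix()
print("hub in tool",Rm.T@(hub-s["tcp_pos"])*1000); print("shift",Rm.T@(np.array([.4656,.1553,0])-hub)*1000)
E
```

```text
[0.4638 0.147  0.1605] [0.4078 0.147  0.1187] 0.056038147974693885 3.141933795349711
hub in tool [ -0.5762 -45.5677  -0.0954]
shift [  8.3808 160.4947   1.8673]
```

>>> carry_out(targets=[4, 0, 0.9, 0, 0.7, 4.4, 0, 1, 0, 0.7, 0, 5, 0, 0, 0.7, 0, 5, 0, 0, 0.7, 0, 0, 0, 0, 0.7, 0, 0, 0, 0, 0.7])

```text
time_s: 14.97
tcp_pos: [0.4658, 0.1563, 0.105]
ee_rot: [0.598, -0.598, -0.378, 0.379]
wrist_force: [0.5, 0.3, -2.1]
grip_width: 0.037
```

```bash
python3 - <<'E'
from h import *
st();s=sense();q=s["ee_rot"];Rm=R.from_quat([q[1],q[2],q[3],q[0]]).as_matrix();print(Rm.T@(np.array([.4656,.1553,.1])-s["tcp_pos"])*1000, np.arctan2(Rm[1,2],Rm[0,2]))
E
```

```text
t 14.97 grasp [0.4658 0.1563 0.102 ] z-ax [-0.9037  0.4281  0.0006] y-ax [-0.001  -0.0006 -1.    ] q [-0.0265  0.5266 -0.5765  2.1894  0.5361  0.5661  1.6955] F [ 0.5059  0.3034 -2.1409] T [ 0.1035  0.0542 -0.0049] w 0.03704896672872467
[-1.0005  5.0016 -0.2647] 2.6992280763868304
```

>>> carry_out(targets=[-0.8, 4, -0.2, 0, 0.7, 0, 4, 0, 0, 0.7, 0, 3, 0, 0, 0.7, 0, 0, 0, 0, 0.7, 0, 0, 0, 0, 0.7])

```text
time_s: 15.38
tcp_pos: [0.4659, 0.1556, 0.0943]
ee_rot: [0.598, -0.598, -0.378, 0.378]
wrist_force: [-0.6, -0.3, -4.2]
grip_width: 0.0375
```

```bash
python3 - <<'E'
from h import *
st()
c=imaging.calibration("wrist");p,d=imaging.grab_frame("wrist");save("wrist",p,d,c,"10")
st()
im=p[220:400,250:480,::-1];cv2.imwrite("pics/w10a.png",cv2.resize(im,None,fx=3.4,fy=3.3,interpolation=cv2.INTER_CUBIC))
E
```

```text
t 15.38 grasp [0.4659 0.1556 0.0913] z-ax [-0.9037  0.4282  0.0003] y-ax [-0.0005 -0.0002 -1.    ] q [-0.0402  0.5418 -0.5575  2.199   0.5586  0.5406  1.6762] F [-0.5937 -0.3079 -4.2039] T [ 0.1094 -0.002   0.0325] w 0.037515434537166555
t 15.43 grasp [0.4661 0.1557 0.0914] z-ax [-0.9037  0.4282  0.0001] y-ax [-0.0002 -0.0001 -1.    ] q [-0.0401  0.5416 -0.5577  2.1989  0.5585  0.5407  1.6762] F [ 0.2506  0.2993 -3.9901] T [0.1259 0.0363 0.0009] w 0.037356716032438425
```

View pics/w10a.png

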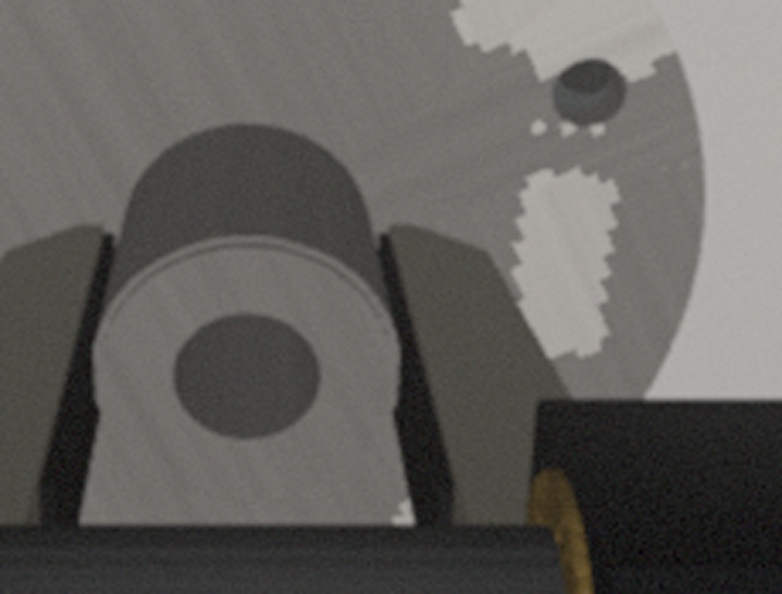

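>>> carry_out(targets=[-0.2, 2, 0.3, 0, 0.7, 0, 2, 0, 0, 0.7, 0, 2, 0, 0, 0.7, 0, 1.5, 0, 0, 0.7, 0, 0, 0, 0, 0.7])

```text
time_s: 15.85
tcp_pos: [0.4656, 0.1556, 0.0867]
ee_rot: [0.598, -0.598, -0.378, 0.378]
wrist_force: [-0.5, 0.1, -4.5]
grip_width: 0.0375
```

```bash
python3 - <<'E'
from h import *
st()
E
```

```text
t 15.85 grasp [0.4656 0.1556 0.0837] z-ax [-0.9037  0.4282  0.0002] y-ax [-0.0003 -0.0002 -1.    ] q [-0.0517  0.5525 -0.5433  2.2059  0.5745  0.5226  1.6612] F [-0.4521  0.0855 -4.5074] T [0.1082 0.0764 0.0126] w 0.03746091341318934
```

>>> carry_out(targets=[0, 1.5, 0, 0, 0.7, 0, 1.5, 0, 0, 0.7, 0, 1, 0, 0, 0.7, 0, 0, 0, 0, 0.7])

```text
time_s: 16.18
tcp_pos: [0.4656, 0.1556, 0.0828]
ee_rot: [0.598, -0.598, -0.378, 0.378]
wrist_force: [-0.5, 0.8, -4.2]
grip_width: 0.0373
```

```bash
python3 - <<'E'
from h import *
st()
E
```

```text
t 16.18 grasp [0.4656 0.1556 0.0798] z-ax [-0.9037  0.4282  0.0002] y-ax [-0.0002 -0.0001 -1.    ] q [-0.0577  0.5582 -0.5357  2.209   0.5828  0.5135  1.6537] F [-0.5056  0.7644 -4.1666] T [ 0.0642  0.0381 -0.0225] w 0.037295703514981536
```

No contact force so far. On past the pin in small steps.

>>> carry_out(targets=[0, 1, 0, 0, 0.7, 0, 1, 0, 0, 0.7, 0, 1, 0, 0, 0.7, 0, 1, 0, 0, 0.7, 0, 0, 0, 0, 0.7])

```text
time_s: 16.6
tcp_pos: [0.4657, 0.1556, 0.0788]
ee_rot: [-0.598, 0.598, 0.378, -0.378]
wrist_force: [-0.0, 0.3, -4.1]
grip_width: 0.0372
```

```bash
python3 - <<'E'
from h import *
st()
c=imaging.calibration("wrist");p,d=imaging.grab_frame("wrist");save("wrist",p,d,c,"11")
im=p[220:400,250:480,::-1];cv2.imwrite("pics/w11a.png",cv2.resize(im,None,fx=3.4,fy=3.3,interpolation=cv2.INTER_CUBIC))
E
```

```text
t 16.6 grasp [0.4657 0.1556 0.0758] z-ax [-0.9036  0.4283  0.0001] y-ax [-0.0002 -0.0001 -1.    ] q [-0.0638  0.564  -0.5278  2.2121  0.5912  0.5042  1.646 ] F [-0.009   0.3261 -4.1132] T [ 0.0563  0.0529 -0.0919] w 0.03720936553351175
```

View pics/w11a.png

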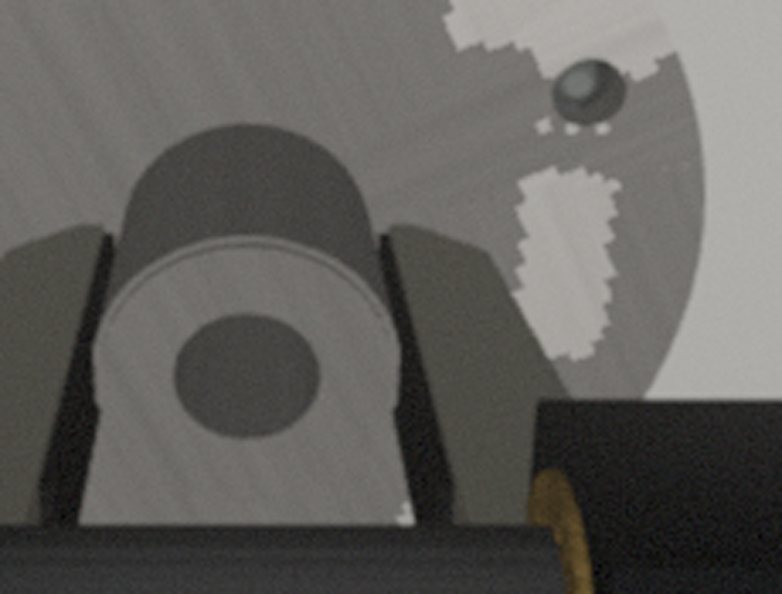

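The pin shows inside the hole, slightly up and left of centre, and there is no contact force. Continuing down.

>>> carry_out(targets=[0, 1.5, 0, 0, 0.7, 0, 1.5, 0, 0, 0.7, 0, 1.5, 0, 0, 0.7, 0, 1.5, 0, 0, 0.7, 0, 1.5, 0, 0, 0.7, 0, 1.5, 0, 0, 0.7, 0, 1, 0, 0, 0.7, 0, 0, 0, 0, 0.7])

```text
time_s: 17.32
tcp_pos: [0.4656, 0.1556, 0.0688]
ee_rot: [0.598, -0.598, -0.378, 0.378]
wrist_force: [-1.0, 0.9, -3.7]
grip_width: 0.0372
```

>>> carry_out(targets=[0, 0.5, 0, 0, 0.7, 0, 0.3, 0, 0, 0.7, 0, 0, 0, 0, 0.7])

```text
time_s: 17.57
tcp_pos: [0.4657, 0.1556, 0.0682]
ee_rot: [-0.598, 0.598, 0.378, -0.378]
wrist_force: [-0.6, -0.5, -3.9]
grip_width: 0.0374
```

>>> carry_out(targets=[0, 0.3, 0, 0, 0.7, 0, 0.3, 0, 0, 0.7, 0, 0, 0, 0, 0.7])

```text
time_s: 17.82
tcp_pos: [0.4658, 0.1556, 0.0676]
ee_rot: [-0.598, 0.598, 0.378, -0.378]
wrist_force: [0.2, -0.5, -3.4]
grip_width: 0.0373
```

>>> carry_out(targets=[0, 0.3, 0, 0, 0.7, 0, 0, 0, 0, 0.7, 0, 0, 0, 0, 0.7])

```text
time_s: 18.07
tcp_pos: [0.4658, 0.1556, 0.0673]
ee_rot: [-0.598, 0.598, 0.378, -0.378]
wrist_force: [-0.2, 0.2, -2.5]
grip_width: 0.0378
```

>>> carry_out(targets=[0, 0.3, 0, 0, 0.7, 0, 0, 0, 0, 0.7, 0, 0, 0, 0, 0.7])

```text
time_s: 18.32
tcp_pos: [0.4658, 0.1557, 0.0673]
ee_rot: [-0.597, 0.598, 0.378, -0.378]
wrist_force: [-1.4, -0.4, 4.0]
grip_width: 0.0375
```

Contact at underside z of about 63.6 mm, as expected. Releasing and retreating.

>>> carry_out(targets=[0, -0.2, 0, 0, 0.7, 0, 0, 0, 0, 0.5, 0, 0, 0, 0, 0.4, 0, 0, 0, 0, 0.4, 0, 0, 0, 0, 0.4, 0, -5, 0, 0, 0.4, 0, -20, 0, 0, 0.4, 0, -30, 0, 0, 0.4, 0, -30, 0, 0, 0.4, 0, -20, 0, 0, 0.4, 30, 0, 0, 0, 0.4, 30, 0, 0, 0, 0.4, 0, 0, 0, 0, 0.4, 0, 0, 0, 0, 0.4])

```text
time_s: 19.48
tcp_pos: [0.4915, 0.2112, 0.1725]
ee_rot: [0.597, -0.597, -0.379, 0.378]
wrist_force: [-0.7, -0.9, 0.1]
grip_width: 0.0559
```

```bash
python3 - <<'E'
from h import *
st()
for n in("wrist","top","side"):
  c=imaging.calibration(n);p,d=imaging.grab_frame(n);save(n,p,d,c,"12")
crop("pics/side12.png","pics/s12.png",230,130,360,260,4)
E
```

```text
t 19.48 grasp [0.4915 0.2112 0.1695] z-ax [-0.9044  0.4266  0.0002] y-ax [ 0.0003  0.001  -1.    ] q [-0.0367  0.4816 -0.6635  2.0347  0.4252  0.7618  1.7419] F [-0.7227 -0.947   0.1415] T [0.0687 0.0587 0.0208] w 0.055901830436274065
```

View pics/wrist12.png

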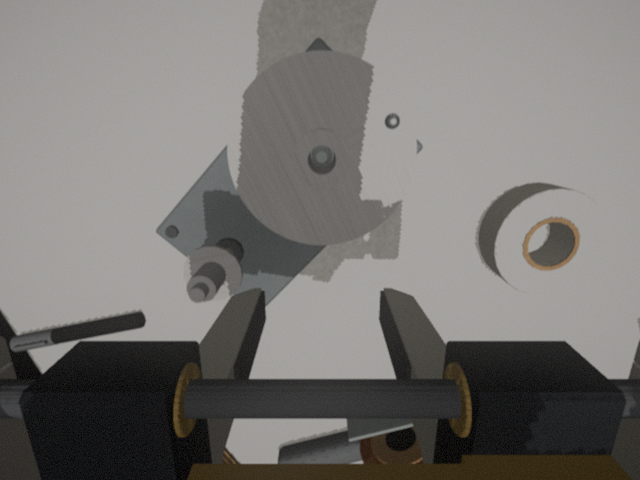

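View pics/s12.png

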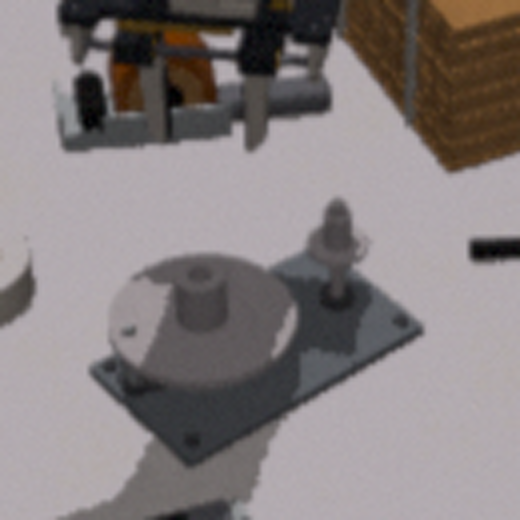

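View pics/top12.png

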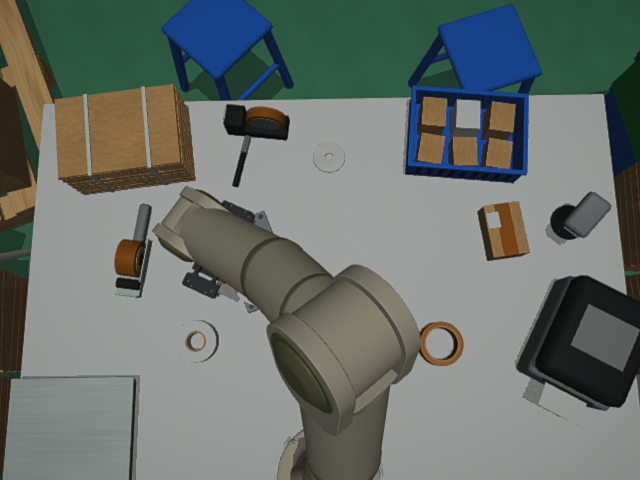

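```bash
python3 - <<'E'
from h import *
c,d=load("wrist","12");P=cloud(c,d);v,u=np.mgrid[:480,:640]
k=(d>0)&(u>255)&(u<355)&(v>70)&(v<125)|((d>0)&(u>260)&(u<340)&(v>190)&(v<230))
A=np.c_[P[k][:,:2]-[.4656,.1555],np.ones(k.sum())];print("disc plane",np.linalg.lstsq(A,P[k][:,2],rcond=None)[0],np.median(P[k][:,2]))
r=np.hypot(u-216,v-270);k=(d>0)&(r<24)&((v<258)|(u>228)|(u<190))&(abs(P[...,2]-.0715)<.006);print("ledge",k.sum(),np.median(P[k],0))
k=(d>0)&(u>180)&(u<230)&(v>170)&(v<235);print("foot",np.median(P[k][:,2]))
k=(d>0)&(u>480)&(u<600)&(v>20)&(v<100);print("bench",np.median(P[k][:,2]))
print("bore",ray_at_z(c,322,159,.1135))
E
```

```text
disc plane [-0.0494  0.0294  0.0718] 0.07148144589367993
ledge 597 [0.5723 0.1963 0.0714]
foot 0.011816134449193147
bench -0.0002806500238361805
bore [0.4655 0.1545 0.1135]
```

```bash
python3 - <<'E'
from h import *
c,d=load("wrist","12");P=cloud(c,d)
def fit(k,n):
  for _ in range(4):
    A=np.c_[P[k][:,:2]-[.4656,.1555],np.ones(k.sum())];w=np.linalg.lstsq(A,P[k][:,2],rcond=None)[0]
    k=k&(abs((P[...,:2]-[.4656,.1555])@w[:2]+w[2]-P[...,2])<.002)
  print(n,k.sum(),w,(A@w-P[k][:,2][:len(A)]).std() if len(A)==k.sum() else "")
r=np.hypot(P[...,0]-.4656,P[...,1]-.1555)
k=(d>0)&(r>.025)&(r<.066)&(abs(P[...,2]-.0715)<.008);fit(k,"disc all")
for a in range(0,360,45):
  th=np.arctan2(P[...,1]-.1555,P[...,0]-.4656)%(2*np.pi);kk=k&(abs(th-np.radians(a+22.5))<.39)&(r>.045);print(a+22.5,kk.sum(),np.median(P[kk][:,2]) if kk.any() else None)
r2=np.hypot(P[...,0]-.4656,P[...,1]-.1555);kb=(d>0)&(abs(P[...,2])<.004);fit(kb,"bench")
E
```

```text
disc all 21713 [0.001  0.0006 0.0715] 0.0007017120733580202
22.5 1490 0.07151930616961068
67.5 1437 0.0715338723090151
112.5 1506 0.07152763045639507
157.5 1692 0.07148136053274087
202.5 1928 0.07148278081192458
247.5 2033 0.07143677405438827
292.5 1911 0.071507372738082
337.5 1682 0.07153176779588569
bench 169043 [ 0.0009  0.0007 -0.0001] 0.0007324510139992613
```

The first fit was spoiled by outliers. The robust one gives tilt of about 0.001 rad, disc at 71.5 mm and ledge at 71.4 mm. The bystanders look unchanged from the first pictures. Handing in.

```bash
python3 - <<'E'
from plant import manip
print(manip.close_job())
E
```

```text
the job is handed in; nothing more can be done
None
```

I handed the job in at about 19.6 s. The reel plate is on the collar, with its disc level with the guide ledge as far as the cameras can tell.

**What I did:** I turned the collar about 3.06 rad counter-clockwise, which put its top face at about 63.5 mm. Then I picked the plate up by the hub and turned it 0.75 rad so its hole met the pin. I lowered it under force watch until it touched the collar, at an underside height of about 63.6 mm. Then I let go and moved the arm clear.

**Last checks, from the wrist camera:**

| Check | Measured | Limit |
|---|---|---|
| Disc upper face against ledge | 71.5 mm against 71.4 mm | within 2 mm |
| Tilt of the disc | about 0.001 rad | 0.03 rad |
| Bore centre to spindle axis | within about 1 mm | 3 mm |

The pin showed in the hole. The guide ledge read 71.5 mm before and 71.4 mm after, and the bystanders looked where they had been in the first pictures.

**What failed or disagreed:**
- **First grip on the collar:** it closed on nothing. The fingertips stand about 16 mm behind the reported tool point, not 22 mm ahead as the text says. I worked from the observed position after that.
- **Side camera:** it disagreed with the wrist camera by about 2–3 mm on heights, and with the top camera by about 5 mm on position. I relied on the wrist camera and on contact.
- **First tilt fit:** it gave a false tilt of about 0.06 rad from a few bad points. A fit that rejected those points, and sector heights within 0.1 mm of each other, showed the disc is flat.

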